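# Park the feed roller on its rest and lock it with the keeper arm

## Task

Roll the loose black feed roller along the bench with the flat of the hand, never picking it up, over the low sill of its rest, and press it snugly against the rubber stop there: a steady push of about 10 newtons, no banging. Then swing the red keeper arm across behind the roller until it snaps home in its end detent. Leave the solder spool and the blue tape roll where they are.

Things in the scene. Friction and masses are not known exactly. Their poses are not given: they have to be found in the camera images.
- rest: Grey rest fixed to the bench. Origin at z = 0 under the parked roller's axis; x = rolling direction, open side to stop; y along the parked roller. Round steel sill 1.6 mm high, crest at x -13 mm; behind it the roller has 2 mm play. Side strips 10 mm high, inner faces y +-88 mm. Upright behind the stop 62 mm high. Keeper's pivot block at x -48, y +114 mm, 56 mm high.
- stop: Black rubber stop pad of the rest, 140 mm wide (y), z = 15 to 49 mm, flat face towards -x of the rest at x = +30 mm. Its listed origin and axes are the same as those of the rest. It does not give: contact with it must be felt as force. Friction at the bench takes half or more of the hand's push if the hand bears down; let it rise a little while pushing.
- roller_centre (a point): Centre of the feed roller: black rubber cylinder, steel ends, diameter 60 mm, length 120 mm, 0.28 to 0.52 kg, centre 30 mm up; rolls freely. Its y axis is the roller's axis; x, z turn with it. Starts 95-125 mm before its place, 0.1 rad askew or less. Its cover grips: a hand shoved level at its back brakes it and it balks at the sill (5 to 15 N); it climbs easily if the hand rises with it.
- keeper (a joint): Angle (rad) of the red keeper arm about its upright hinge: 0 = folded, pointing along -x of the rest; grows anticlockwise from above to 1.571 = home, pointing along -y of the rest, behind the roller. A coil spring resists with up to 4 N at the knob, pushes the arm back below 0.9, and beyond pulls it home and holds it there. Arm 14 mm thick, 111 mm long, 31 to 47 mm above the bench.
- keeper_knob (a point): Mid-height of the grip of the black upright knob on the keeper arm, 100 mm from the hinge, 75 mm above the bench. The knob is round, 16 mm in diameter, from 56 to 94 mm above the bench, free on all sides. It swings with the arm.
- keeper_hinge (a point): Hinge of the keeper arm: point on its upright axis, 39 mm above the bench, at x = -48, y = +112 mm of the rest.
- spool: Bystander: small blue spool of solder wire, 55 x 66 x 42 mm, standing on the bench; origin at the centre of its underside.
- tape: Bystander: roll of blue masking tape, 92 mm across, 18 mm high, lying flat; origin at the centre of its underside.

How it is judged:
On the way, in this order (a step that is already met when the one before it is completed fails the run):
1. the roller has rolled more than a quarter turn along the bench (angle between roller_centre's own z axis and vertical above 1.3 rad and height (world z) of roller_centre below 0.038 m).
2. the hand presses the roller with over 5 N against the rubber stop for 0.2 s, keeper still folded (contact force between any of the fingers, the arm and roller above 5 N and contact force between roller and stop above 0.5 N and value of joint keeper below 0.5 rad), for 0.2 s.
3. the keeper is swung home (value of joint keeper above 1.5 rad), for 0.2 s.
At the end, for the whole second after the job is handed in: The roller lies still on the bench between sill and stop (its axis at most 8 mm short of and 4 mm past its parked place, within 30 mm sideways, centre under 36 mm up, square to within 0.08 rad), and the keeper arm is home (over 1.5 rad) (value of joint keeper above 1.5 rad and x of roller_centre in the frame of rest between -0.008 and 0.004 m and y of roller_centre in the frame of rest between -0.03 and 0.03 m and height (world z) of roller_centre below 0.036 m and angle between the y axis of roller_centre and the y axis of rest, either way round below 0.08 rad and linear speed of roller below 0.02 m/s); the robot touches nothing.
It fails at once if the roller is lifted off the bench (centre over 50 mm up) (height (world z) of roller_centre above 0.05 m).
It fails at once if the roller is banged or rammed against the stop (over 35 N) (contact force between roller and stop above 35 N).
It fails at once if the spool or the tape is moved by more than 25 mm (distance of any of spool, tape from where it was at the start of the episode above 0.025 m).
It also fails if it takes over 61 s, if anything falls off the work surface, if the arm or the gripper's body presses on something with over 40 N, if the wrist force passes 120 N, or if a joint passes its speed limit or range.

## Robot

A 7-joint arm with a two-finger parallel gripper is mounted at the origin on a cart in front of the work surface, level with it; the furniture and walls round the work are solid. World frame = base frame: x ahead of the robot, y to its left, z up, the work surface at z = 0. Lengths are in m, angles in rad, forces in N, time in s.
With the tool pointing down it reaches from about 0.4 to 0.875 m from the base axis. Payload 19.3 kg.
Tool frame: the origin (TCP) lies at the very end of the fingers, on their centre line; the grasp point (between the pads) lies 19 mm behind it; z points along the fingers, y is the direction in which the jaws open and shut (so a half turn about z gives the same grasp; the last joint's range is limited). The gripper opens to 85 mm and grips with 20 to 120 N. Pads are 22 mm wide; open, the fingers measure 114 mm over their backs; the gripper's body (76 mm by 85 mm) begins 54 mm behind the grasp point. The pads swing forward as they close: fully open they stand 13 mm farther back than shut.
Start: joints at [-1.218, 0.521, -0.036, 1.599, 0.021, 1.021, -0.113], TCP at [0.256, 0.57, 0.197] pointing down, gripper open.
Joint ranges: [-2.91, 2.91], [-0.3, 2.13], [-1.5, 1.42], [0.17, 2.43], [-1.26, 4.41], [0.16, 1.93], [-2.52, 2.52]. Speed limits (rad/s): [1.89, 1.89, 2.39, 2.39, 3.01, 3.01, 3.01].

## Interface

Orientations are given as [roll, pitch, yaw] about the fixed x, y, z axes, in that order (R = Rz(yaw) Ry(pitch) Rx(roll)).
In Python, from workcell import bot gives the robot as it stands. The module is installed in compiled form; this text tells all that it offers.
- The arm moves only by the shell command python3 -m inch 'ROWS' [FORCE]. ROWS is JSON, a list of rows, each an object of numbers: "dx", "dy", "dz": the shift along the tool's x, y, z in mm; "rx", "ry", "rz": the turn, a rotation vector about the tool's x, y, z in rad; "hand": the closure, from -1 (fully open) to 1 (shut), so that 0 is half open. In form: [{"dx": .., "dy": .., "dz": .., "rx": .., "ry": .., "rz": .., "hand": ..}, ...]. A call has 1 to 10 rows; each row shifts and turns the commanded pose from where the row before left it, along the tool's axes as they then stand; what a row does not reach is not made up. A row lasts 1/10 s, in which the tool goes at most 50 mm and 8.59 degrees, less where a joint would pass 70% of its speed; a pose out of reach is approached as far as the arm can. A call with a gripper value outside its range is refused whole. The fingers move at their own pace and stop on an object; FORCE is the grip in N (left out, the last holds). Time passes only in rows, so rows that do not move let the fingers close. It gives the time, the measured TCP pose, the force and the opening at its end, in the units of the state.
- bot.observe(): the state, without advancing time (a new reading comes with each control period).
- bot.grab_frame(name): name is "scene" or "top" or "wrist"; returns (picture, depth): 420x560x3 uint8, red, green, blue; 420x560 float32, m along the optical axis (not along the pixel's ray), 0 where there is no reading.
- bot.get_calibration(name): a dict with "vertical_fov" (degrees; the focal length in pixels is half the picture's height over the tangent of half this angle, whatever the lens; pixels are square), "cx", "cy" (the principal point, pixels), "k1" (the pictures are not rectified: a ray, as slopes to the right and down, at radius r is drawn at 1 + k1 r^2 times it, then the intrinsics apply), "origin" and "orientation" of the camera in the world. Camera axes: x right, y down, z forward; pixel columns grow to the right and rows downward; lengths in m; the calibration is good to about 2 mm. A picture is of the moment at which its call begins: read the wrist's pose just before it. get_calibration takes no time and is no camera call; for the wrist camera it gives the pose at the moment of the call.
- bot.job_done(): hands the job in, once; it reports no verdict.
Trained networks look in the newest picture that a camera, given by its name, has taken for a name from the list of things; names that differ only in an ending like _2 or _b are one class to them, and where a whole thing is asked for, a point or a joint stands for the part that bears it (a point fixed in the world has none). Each returns a list of dicts, best first, with "score" (0 to 1); they miss things now and then, are a little off and sometimes report something else, mostly with a low value. They report only what shows in the picture. A call takes as long as a camera call.
- bot.trace(camera, target): "region" (420x560 bool, what is visible of it) and "box" ([left, top, right, bottom] in pixels, round what is visible of it).
- bot.tip_of(camera, target): "centre" ([row, column] in pixels: a listed point, or the origin of a listed thing).
The state is a dict: "clock": time; "qpos": joint angles; "qd": joint speeds; "joint_efforts": joint torques, N m; "position": TCP position; "tool_rot": TCP orientation; "force": force on the tool from outside, world axes, zero at the start; "moment": the same for the moment, N m; "grip_width": finger opening in m.
Only numpy, scipy, OpenCV 4.12 (cv2) and the standard library are available. Lean on these libraries where they do the work, as an engineer would, in place of code of your own. Each camera call takes 0.05 s, during which the arm holds its last target.

## Working session

There is one attempt and no reset: what is moved stays moved. The work goes in short steps, Python scripts to look and compute and a shell command to move; the robot and the scene stay as the last step left them, time stands still between calls to the robot, and variables do not carry over. Pictures are saved under pics/ and viewed, and the job is handed in when it is done.

```bash
mkdir -p pics; cat > h.py <<'E'
from workcell import bot
import numpy as np, cv2
from scipy.spatial.transform import Rotation as R
def pose(c):
    o=np.array(c['orientation'],float)
    M=o if o.shape==(3,3) else R.from_euler('xyz',o).as_matrix()
    return np.array(c['origin']),M
def pts(c,rc,depth=None,z=None):
    rc=np.atleast_2d(rc).astype(float)
    f=210/np.tan(np.radians(c['vertical_fov'])/2)
    K=np.array([[f,0,c['cx']],[0,f,c['cy']],[0,0,1]])
    u=cv2.undistortPoints(rc[:,::-1].copy().reshape(-1,1,2),K,np.array([c['k1'],0,0,0,0.])).reshape(-1,2)
    d=np.c_[u,np.ones(len(u))]
    o,M=pose(c); dw=d@M.T
    if z is not None: s=(z-o[2])/dw[:,2]
    else: s=np.asarray(depth)
    return o+dw*s[:,None]
def save(n,p): cv2.imwrite('pics/'+n,p[:,:,::-1])
E
python3 - <<'E'
from h import *
s=bot.observe(); print(s)
for n in ['scene','top']:
    p,d=bot.grab_frame(n); save(n+'0.png',p); np.save(n+'_d.npy',d)
    c=bot.get_calibration(n); print(c)
    for t in ['rest','stop','roller_centre','keeper_knob','keeper_hinge','spool','tape']:
        for r in bot.tip_of(n,t)[:2]:
            rc=r['centre']; i,j=int(rc[0]),int(rc[1])
            zz={'rest':0,'stop':0,'roller_centre':.03,'keeper_knob':.075,'keeper_hinge':.039,'spool':0,'tape':0}[t]
            print(n,t,round(r['score'],2),np.round(rc,1),'planez',pts(c,[rc],z=zz).round(4)[0],'depth',pts(c,[rc],[d[min(i,419),min(j,559)]]).round(3)[0])
E
```

```text
{'clock': 0.0, 'qpos': array([-1.2181964 ,  0.52200957, -0.03634398,  1.59994228,  0.02120269,
        1.02109394, -0.11280765]), 'qd': array([ 1.16661017e-03,  9.23486665e-04,  1.52119781e-03,  2.80290824e-04,
       -9.07533212e-04,  2.66974074e-04,  3.84856771e-05]), 'joint_efforts': array([ 1.59777846e-03, -9.27094173e+01,  1.98003821e+00, -3.69936776e+01,
        1.77595048e-02,  7.87111087e-03, -9.80765071e-05]), 'position': array([0.25633286, 0.56964432, 0.19665187]), 'tool_rot': array([-3.14052675e+00,  6.83842009e-05,  2.71878973e+00]), 'force': array([-1.11490132, -0.20434873, -0.2522715 ]), 'moment': array([0.01836654, 0.00724599, 0.01091236]), 'grip_width': 0.08516429518047831}
{'vertical_fov': 57.00530562628401, 'cx': 282.56399618776527, 'cy': 217.34726387009684, 'k1': -0.016708311339796993, 'origin': array([0.00405577, 0.86835486, 0.44456805]), 'orientation': array([-2.02910291, -0.0039127 , -2.45647412])}
scene rest 0.79 [232.5 226.2] planez [0.6251 0.3199 0.    ] depth [ 0.63   0.316 -0.003]
scene stop 0.9 [233.6 228.3] planez [0.6172 0.3205 0.    ] depth [ 0.62   0.3
[... 535 characters left out ...]
5.49698747149452, 'k1': -0.10491279874352166, 'origin': array([0.3904907 , 0.27198517, 0.92528907]), 'orientation': array([-2.9996666 , -0.01504565, -1.54124641])}
top rest 0.83 [163.6 259.3] planez [0.6246 0.3113 0.    ] depth [ 0.625  0.311 -0.001]
top stop 0.56 [164.7 258.4] planez [0.6217 0.3134 0.    ] depth [ 0.622  0.313 -0.001]
top roller_centre 0.65 [207.8 274.7] planez [0.5131 0.2705 0.03  ] depth [0.509 0.271 0.058]
top keeper_knob 0.59 [237.8 233.8] planez [0.4383 0.3575 0.075 ] depth [0.437 0.356 0.091]
top keeper_hinge 0.93 [193.3 219.8] planez [0.5416 0.398  0.039 ] depth [0.538 0.395 0.057]
top tape 0.87 [269.7 365. ] planez [0.3762 0.0524 0.    ] depth [ 0.376  0.052 -0.001]
```

View pics/scene0.png

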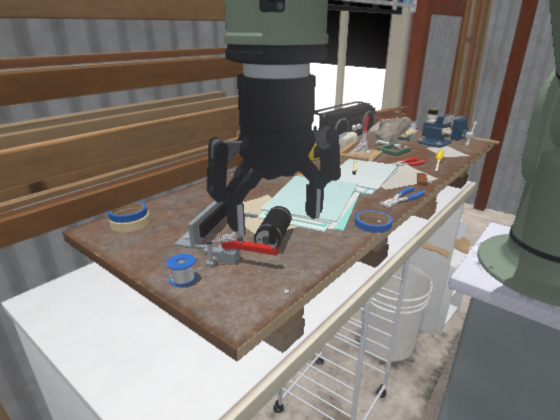

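View pics/top0.png

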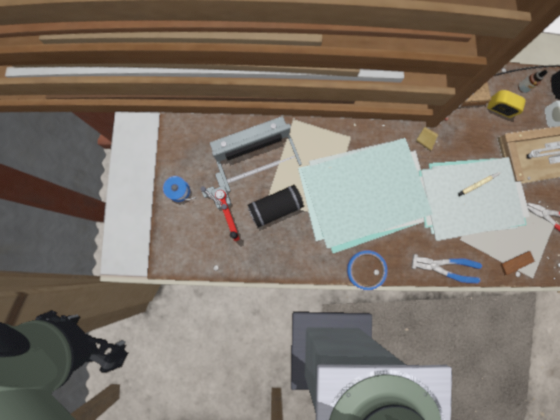

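The scene shows the grey rest at about (210,230), the roller at (273,230) and the folded red keeper pointing right at (250,246), with the spool at (182,268). In the top view the stop upright runs from (213,150) to (288,125), the roller is at (275,206), the keeper runs from (220,195) to (235,236), and the tape is at (367,269). Next I'll measure these geometrically from depth.

```bash
python3 - <<'E'
from h import *
p,d=bot.grab_frame('top'); c=bot.get_calibration('top')
for t in ['rest','stop','roller_centre','keeper_knob','spool','tape']:
    rs=bot.trace('top',t)
    for r in rs[:1]:
        ii=np.argwhere(r['region']); P=pts(c,ii,d[ii[:,0],ii[:,1]])
        np.save('reg_%s.npy'%t,P)
        print(t,round(r['score'],2),r['box'],len(ii),P.min(0).round(3),P.max(0).round(3),P.mean(0).round(3))
        z=P[:,2]
        if t=='roller_centre':
            Q=P[z>.045][:,:2].astype(np.float32); print(' ',cv2.minAreaRect(Q), np.median(z),z.max())
            Q=P[z>.02][:,:2].astype(np.float32); print(' ',cv2.minAreaRect(Q))
        if t in('rest','stop'):
            Q=P[(z>.05)&(z<.07)][:,:2].astype(np.float32); print(' up',cv2.minAreaRect(Q),len(Q))
            Q=P[(z>.04)&(z<.053)][:,:2].astype(np.float32); print(' 49',cv2.minAreaRect(Q),len(Q))
I=cv2.resize(p[100:300,150:400],None,fx=3.2,fy=3,interpolation=cv2.INTER_CUBIC)
I=cv2.resize(p[100:260,170:370],None,fx=3.7,fy=3.7,interpolation=cv2.INTER_CUBIC); save('topz.png',I)
E
```

```text
rest 0.94 [197.6, 113.5, 301.5, 242.0] 3004 [ 0.39   0.213 -0.006] [0.746 0.445 0.925] [0.627 0.344 0.033]
 up ((0.5982007384300232, 0.35911259055137634), (0.13796105980873108, 0.29631784558296204), 66.72315979003906) 669
 49 ((0.5910451412200928, 0.3578581213951111), (0.1343952864408493, 0.2897915542125702), 67.51301574707031) 631
stop 0.56 [227.5, 134.5, 283.3, 159.6] 440 [ 0.627  0.261 -0.003] [0.686 0.387 0.052] [0.655 0.325 0.04 ]
 up ((0.6563678979873657, 0.3221592903137207), (0.006628956645727158, 0.11064821481704712), 23.685150146484375) 10
 49 ((0.6576083302497864, 0.3249012529850006), (0.011711908504366875, 0.13743340969085693), 22.495012283325195) 288
keeper_knob 0.84 [223.6, 196.1, 240.2, 241.9] 289 [ 0.433  0.349 -0.003] [0.539 0.394 0.095] [0.476 0.37  0.05 ]
spool 0.95 [163.9, 175.2, 192.4, 205.8] 521 [ 0.39   0.272 -0.005] [0.587 0.531 0.925] [0.55  0.502 0.033]
tape 0.89 [347.5, 250.6, 387.9, 291.5] 499 [ 0.324 -0.01  -0.117] [0.42  0.272 0.925] [0.374 0.051 0.019]
```

View pics/topz.png

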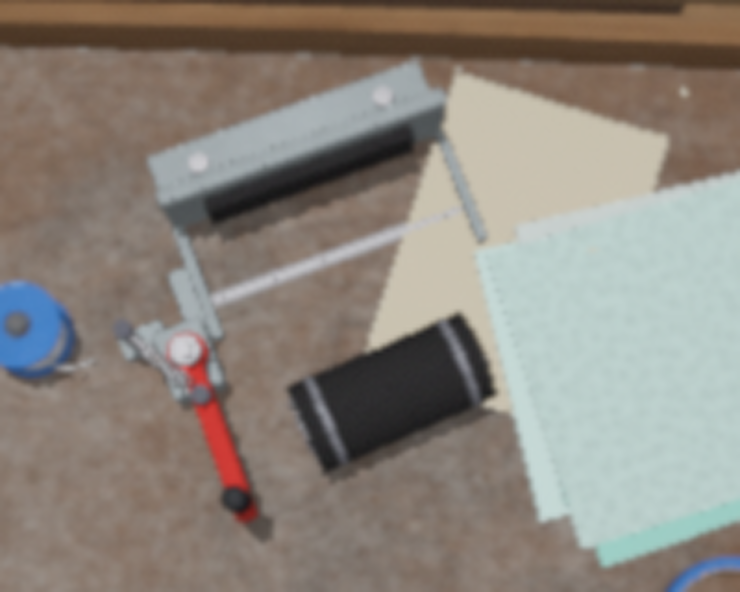

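```bash
python3 - <<'E'
from h import *
p,d=bot.grab_frame('top'); c=bot.get_calibration('top')
cr=lambda x,y:[100+y/3.7-.5+.135,170+x/3.7-.5+.135]
S=pts(c,[cr(213,301),cr(457,209)],z=0.001); print('sill',S.round(4))
v=S[0]-S[1]; yaw=np.arctan2(-v[0],v[1]); print('yaw sill',yaw,'len',np.linalg.norm(v))
P=np.load('reg_stop.npy'); z=P[:,2]; Q=P[(z>.044)&(z<.053)][:,:2]
l=cv2.fitLine(Q.astype(np.float32),cv2.DIST_HUBER,0,.01,.01).ravel(); print('stop dir yaw',np.arctan2(-l[0]*np.sign(l[1]),abs(l[1])))
F=pts(c,[cr(210,220),cr(413,150)],z=.015); print('pad face bottom edge z15',F.round(4))
# whole ROI
ii=np.array([(i,j) for i in range(100,260) for j in range(170,370)]); W=pts(c,ii,d[ii[:,0],ii[:,1]])
m=(W[:,2]>.035)&(W[:,2]<.07); rp=ii[:,0],ii[:,1]
col=p[rp]
dark=col.max(1)<70
# roller
q=W[m]; sel=(np.hypot(q[:,0]-.511,q[:,1]-.271)<.075)
Rr=q[sel]; print('roller',len(Rr),cv2.minAreaRect(Rr[:,:2].astype(np.float32)),Rr[:,2].max())
T=Rr[Rr[:,2]>.053]; l=cv2.fitLine(T[:,:2].astype(np.float32),cv2.DIST_HUBER,0,.01,.01).ravel(); print('roller yaw',np.arctan2(-l[0]*np.sign(l[1]),abs(l[1])),T.mean(0))
# upright top z .062
U=W[(W[:,2]>.056)&(W[:,2]<.068)&(W[:,0]>.6)]; print('upright',len(U),cv2.minAreaRect(U[:,:2].astype(np.float32)),U.mean(0))
K=W[(W[:,2]>.085)&(W[:,2]<.1)&(W[:,0]<.6)]; print('knobtop',len(K),K.mean(0))
red=(col[:,0]>140)&(col[:,1]<60)&(W[:,2]>.025)&(W[:,2]<.06); k=W[red]; l=cv2.fitLine(k[:,:2].astype(np.float32),cv2.DIST_HUBER,0,.01,.01).ravel();print('red',len(k),k.mean(0),np.arctan2(l[1],l[0])%np.pi)
print('knob px',pts(c,[cr(236,497)],z=.094),'hinge px (z.056)',pts(c,[cr(186,349)],z=.058))
E
```

```text
sill [[0.5788 0.3871 0.001 ]
 [0.6458 0.2294 0.001 ]]
yaw sill 0.40200522349318046 len 0.1713992764260469
stop dir yaw 0.39091
pad face bottom edge z15 [[0.6294 0.39   0.015 ]
 [0.6808 0.2597 0.015 ]]
roller 1329 ((0.5185843110084534, 0.26854610443115234), (0.05893993005156517, 0.1236761137843132), 25.010671615600586) 0.06326434358455302
roller yaw 0.4441989 [0.51817488 0.26867334 0.05706024]
upright 435 ((0.667471706867218, 0.32954755425453186), (0.01285108458250761, 0.19131392240524292), 22.574167251586914) [0.66647122 0.33016261 0.06030542]
knobtop 43 [0.44477033 0.35796009 0.0922041 ]
red 96 [0.48619936 0.37289566 0.04544938] 0.39176863
knob px [[0.44536625 0.35676294 0.094     ]] hinge px (z.056) [[0.53685083 0.39501693 0.058     ]]
```

Estimates agree: rest origin ≈ (0.625, 0.312), yaw ≈ 0.395; roller at rest x ≈ -115 mm, y ≈ +1 mm, askew ≈ 0.045 rad. I'll turn the hand so the tool x axis lies along -x of the rest, then go behind the roller.

```bash
cat >> h.py <<'E'
O=np.array([.625,.312,0]); YAW=.395
Rw=R.from_euler('z',YAW).as_matrix()
def torest(P): return (np.asarray(P)-O)@Rw
def st():
    s=bot.observe(); p=torest(s['position'])*1000; f=Rw.T@s['force']
    print('t%.2f tcp_rest'%s['clock'],p.round(1),'rot',np.round(s['tool_rot'],3),'f_rest',f.round(1),'w%.3f'%s['grip_width'])
def roller(n='top',tag=None):
    p,d=bot.grab_frame(n); c=bot.get_calibration(n)
    if tag: save(tag,p)
    ii=np.argwhere((d>0)&(p.max(2)<75)); W=torest(pts(c,ii,d[ii[:,0],ii[:,1]]))
    m=(abs(W[:,1])<.075)&(W[:,0]>-.18)&(W[:,0]<.029)&(W[:,2]>.035)&(W[:,2]<.068); T=W[m]
    if len(T): print('dark pts',len(T),T.mean(0).round(4),cv2.minAreaRect((T[:,:2]*1000).astype(np.float32)))
    return p
E
python3 -m inch '[{"rz":-0.136},{"rz":-0.136},{"rz":-0.136},{"rz":-0.136},{"rz":-0.136},{"rz":-0.138}]'
python3 -m inch '[{"dx":-7,"dy":-38},{"dx":-7,"dy":-38},{"dx":-7,"dy":-38},{"dx":-7,"dy":-38},{"dx":-7,"dy":-38},{"dx":-7,"dy":-38},{"dx":-7,"dy":-38},{"dx":-7,"dy":-38},{"dx":-5,"dy":-38},{"dx":-5,"dy":-38}]'
python3 -c "from h import *; st()"
```

```text
t1.20 tcp_rest [-240.9  379.9  197.2] rot [-3.142 -0.     2.719] f_rest [-0.8  0.4  0.1] w0.085schema error: expected keys dx, dy, dz, rx, ry, rz, hand
schema error: expected keys dx, dy, dz, rx, ry, rz, hand
```

```bash

python3 -m inch '[{"dx":0,"dy":0,"dz":0,"rx":0,"ry":0,"rz":-0.136,"hand":-1},{"dx":0,"dy":0,"dz":0,"rx":0,"ry":0,"rz":-0.136,"hand":-1},{"dx":0,"dy":0,"dz":0,"rx":0,"ry":0,"rz":-0.136,"hand":-1},{"dx":0,"dy":0,"dz":0,"rx":0,"ry":0,"rz":-0.136,"hand":-1},{"dx":0,"dy":0,"dz":0,"rx":0,"ry":0,"rz":-0.136,"hand":-1},{"dx":0,"dy":0,"dz":0,"rx":0,"ry":0,"rz":-0.138,"hand":-1},{"dx":0,"dy":0,"dz":0,"rx":0,"ry":0,"rz":0,"hand":-1}]'
python3 -c "from h import *; st()"
```

```text
clock: 1.9
position: [0.2566, 0.5699, 0.1972]
tool_rot: [3.141, -0.0, -2.744]
force: [0.4, -0.2, 0.6]
grip_width: 0.0852
t1.90 tcp_rest [-240.8  379.8  197.2] rot [ 3.141 -0.    -2.744] f_rest [ 0.3 -0.3  0.6] w0.085
```

```bash

python3 -m inch '[{"dx":-7,"dy":-40,"dz":0,"rx":0,"ry":0,"rz":0,"hand":-1},{"dx":-7,"dy":-40,"dz":0,"rx":0,"ry":0,"rz":0,"hand":-1},{"dx":-7,"dy":-40,"dz":0,"rx":0,"ry":0,"rz":0,"hand":-1},{"dx":-7,"dy":-40,"dz":0,"rx":0,"ry":0,"rz":0,"hand":-1},{"dx":-7,"dy":-40,"dz":0,"rx":0,"ry":0,"rz":0,"hand":-1},{"dx":-7,"dy":-40,"dz":0,"rx":0,"ry":0,"rz":0,"hand":-1},{"dx":-7,"dy":-40,"dz":0,"rx":0,"ry":0,"rz":0,"hand":-1},{"dx":-6,"dy":-40,"dz":0,"rx":0,"ry":0,"rz":0,"hand":-1},{"dx":-5,"dy":-40,"dz":0,"rx":0,"ry":0,"rz":0,"hand":-1},{"dx":0,"dy":-20,"dz":0,"rx":0,"ry":0,"rz":0,"hand":-1}]'
python3 - <<'E'
from h import *
st()
p,d=bot.grab_frame('scene'); save('s1.png',p)
p,d=bot.grab_frame('wrist'); save('w1.png',p)
st()
E
```

```text
clock: 2.9
position: [0.4599, 0.2391, 0.1974]
tool_rot: [-3.141, 0.0, -2.755]
force: [0.2, 0.1, 0.3]
grip_width: 0.0854
t2.90 tcp_rest [-180.5   -3.8  197.4] rot [-3.141  0.    -2.755] f_rest [ 0.3 -0.   0.3] w0.085
t3.00 tcp_rest [-180.7   -3.4  197.3] rot [-3.141  0.    -2.755] f_rest [ 0.4 -0.1 -0.1] w0.085
```

View pics/s1.png

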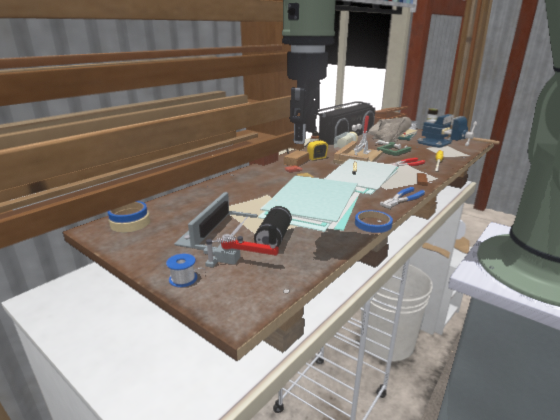

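View pics/w1.png

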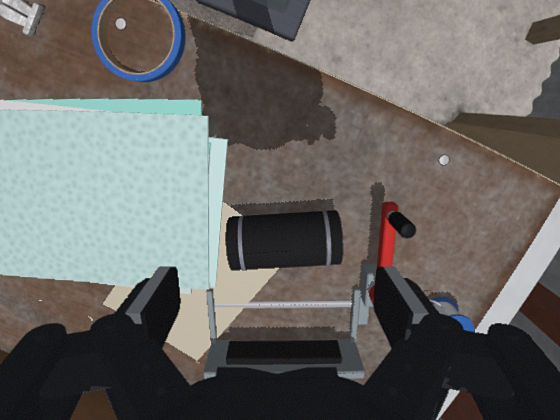

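The wrist camera sees the roller at (283,240), the sill at row 303 between columns 216 and 357, and the keeper at (388,240). All are square to the hand. The tape (138,38) is well away. Now I'll go down behind the roller.

```bash

python3 -m inch '[{"dx":0,"dy":4,"dz":35,"rx":0,"ry":0,"rz":0.008,"hand":-1},{"dx":0,"dy":0,"dz":35,"rx":0,"ry":0,"rz":0,"hand":-1},{"dx":0,"dy":0,"dz":35,"rx":0,"ry":0,"rz":0,"hand":-1},{"dx":0,"dy":0,"dz":35,"rx":0,"ry":0,"rz":0,"hand":-1},{"dx":0,"dy":0,"dz":30,"rx":0,"ry":0,"rz":0,"hand":-1},{"dx":0,"dy":0,"dz":20,"rx":0,"ry":0,"rz":0,"hand":-1},{"dx":0,"dy":0,"dz":8,"rx":0,"ry":0,"rz":0,"hand":-1},{"dx":0,"dy":0,"dz":0,"rx":0,"ry":0,"rz":0,"hand":-1}]'
python3 - <<'E'
from h import *
st()
p=roller('top','t2.png'); save('t2z.png',cv2.resize(p[100:260,170:370],None,fx=3.7,fy=3.7,interpolation=cv2.INTER_CUBIC))
p,d=bot.grab_frame('wrist'); save('w2.png',p)
st()
E
```

```text
clock: 3.8
position: [0.456, 0.2463, -0.0013]
tool_rot: [-3.141, -0.001, -2.756]
force: [0.6, 0.4, 0.0]
grip_width: 0.0856
t3.80 tcp_rest [-181.2    4.4   -1.3] rot [-3.141e+00 -1.000e-03 -2.756e+00] f_rest [0.7 0.1 0. ] w0.086
dark pts 1 [0.0289 0.018  0.0368] ((28.93650245666504, 18.009891510009766), (0.0, 0.0), 0.0)
t3.90 tcp_rest [-1.803e+02  4.300e+00  1.000e-01] rot [ 3.141e+00  1.000e-03 -2.755e+00] f_rest [0.3 0.4 0.4] w0.085
```

View pics/t2z.png

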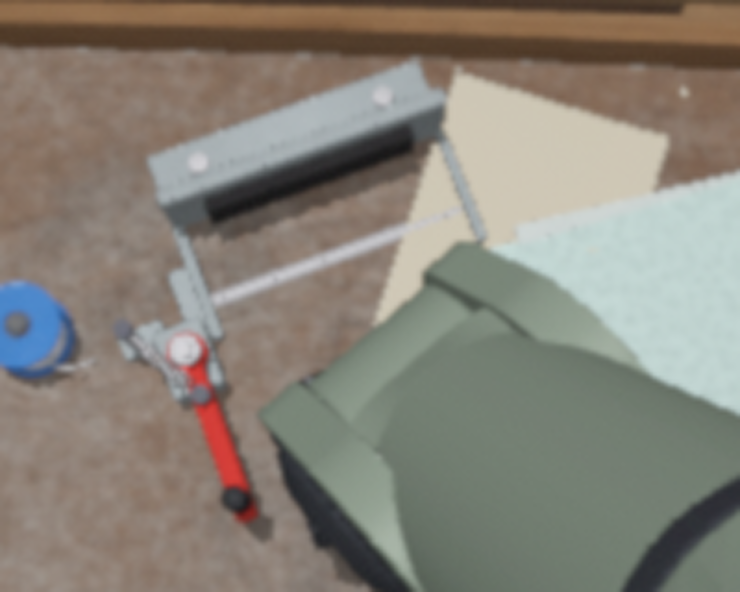

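View pics/w2.png

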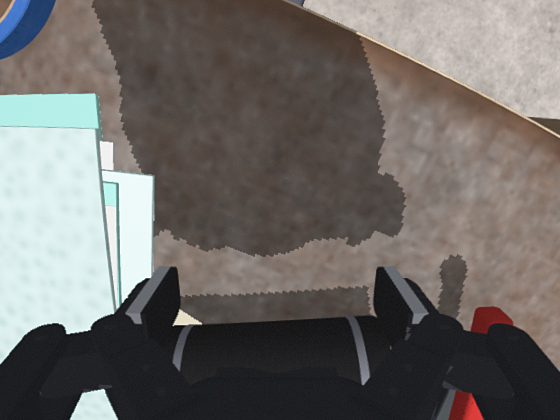

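Top view: the arm hides the roller, and the rest and keeper haven't moved. In the wrist view the roller's rear (180–365, 320) lies just ahead of the two fingers, and the keeper (490,330) is clear. First rolling stroke, rising as it goes.

```bash

python3 -m inch '[{"dx":-7,"dy":-3,"dz":3,"rx":0,"ry":0,"rz":0,"hand":-1},{"dx":-6,"dy":0,"dz":1,"rx":0,"ry":0,"rz":0,"hand":-1},{"dx":-5,"dy":0,"dz":0,"rx":0,"ry":0,"rz":0,"hand":-1},{"dx":-4,"dy":0,"dz":-2,"rx":0,"ry":0,"rz":0,"hand":-1},{"dx":-4,"dy":0,"dz":-2,"rx":0,"ry":0,"rz":0,"hand":-1},{"dx":-4,"dy":0,"dz":-2,"rx":0,"ry":0,"rz":0,"hand":-1}]'
python3 - <<'E'
from h import *
st()
p,d=bot.grab_frame('wrist'); save('w3.png',p)
E
python3 -m inch '[{"dx":-4,"dy":0,"dz":-2,"rx":0,"ry":0,"rz":0,"hand":-1},{"dx":-4,"dy":0,"dz":-3,"rx":0,"ry":0,"rz":0,"hand":-1},{"dx":-4,"dy":0,"dz":-3,"rx":0,"ry":0,"rz":0,"hand":-1}]'
python3 - <<'E'
from h import *
st()
p,d=bot.grab_frame('wrist'); save('w4.png',p)
st()
E
```

```text
clock: 4.5
position: [0.4858, 0.2547, 0.0015]
tool_rot: [3.142, 0.0, -2.754]
force: [-0.5, 0.3, -0.4]
grip_width: 0.0854
t4.50 tcp_rest [-150.5    0.7    1.5] rot [ 3.142  0.    -2.754] f_rest [-0.4  0.5 -0.4] w0.085
clock: 4.85
position: [0.4969, 0.2592, 0.0095]
tool_rot: [-3.142, 0.0, -2.754]
force: [-1.0, -0.2, 0.3]
grip_width: 0.0852
t4.85 tcp_rest [-138.5    0.6    9.5] rot [-3.142  0.    -2.754] f_rest [-1.   0.2  0.3] w0.085
t4.90 tcp_rest [-137.7    0.6   10. ] rot [ 3.141e+00  1.000e-03 -2.755e+00] f_rest [ 0.6 -0.   0.3] w0.085
```

View pics/w3.png

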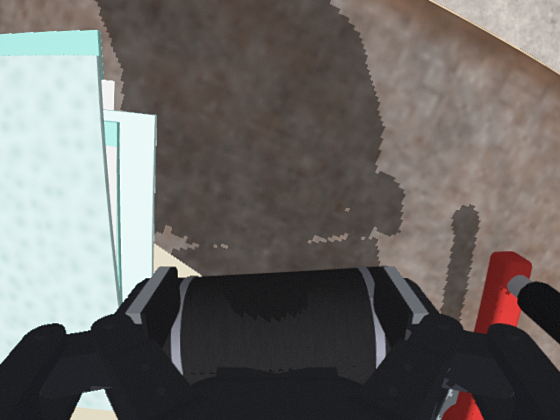

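View pics/w4.png

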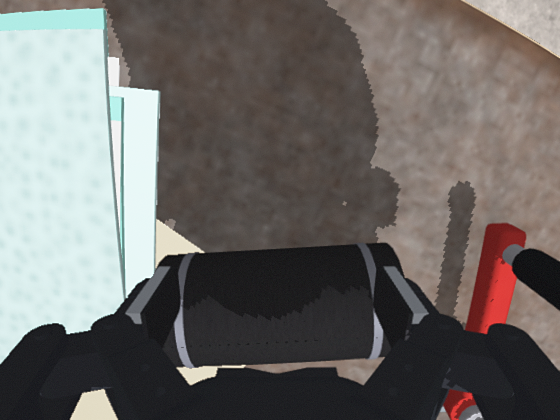

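```bash
cat >> h.py <<'E'
def wroller(tag=None):
    p,d=bot.grab_frame('wrist'); c=bot.get_calibration('wrist')
    if tag: save(tag,p)
    ii=np.argwhere((d>0)); W=torest(pts(c,ii,d[ii[:,0],ii[:,1]]))*1000
    sel=(W[:,2]>32)&(W[:,2]<66)&(abs(W[:,1])<35)&(ii[:,0]<370)
    T=W[sel]
    # fit circle centre: (x-xc)^2+(z-30)^2=900 with x depending on y
    from scipy.optimize import least_squares
    T=T[T[:,2]<62]
    f=lambda q: np.hypot(T[:,0]-q[0]-q[1]*T[:,1],T[:,2]-q[2])-30
    r=least_squares(f,[T[:,0].max()-0,0,30],loss='soft_l1')
    print('n',len(T),'x',T[:,0].min().round(1),T[:,0].max().round(1),'z',T[:,2].min().round(1),T[:,2].max().round(1),'axis x, skew, z',r.x.round(3),'res',np.abs(r.fun).mean().round(2))
    return W,ii,p
E
python3 - <<'E'
from h import *
W,ii,p=wroller()
st()
for r in range(220,420,12):
  k=(ii[:,0]==r)&(ii[:,1]==280)
  if k.any(): print(r,W[k][0].round(1))
for cc in (150,165,170,390,400,410):
  for r in (270,290,310):
    k=(ii[:,0]==r)&(ii[:,1]==cc)
    if k.any(): print(r,cc,W[k][0].round(1))
E
```

```text
n 16323 x -145.3 -92.0 z 32.0 61.9 axis x, skew, z [-1.12976e+02 -5.20000e-02  2.98480e+01] res 0.45
t4.95 tcp_rest [-138.1    0.6    9.7] rot [ 3.141e+00  1.000e-03 -2.755e+00] f_rest [ 0.7  0.4 -0.2] w0.086
220 [-149.     1.5   -0.4]
232 [-141.9    1.4    0.6]
244 [-1.34e+02  1.40e+00  1.00e-01]
256 [-142.2    1.1   34.4]
268 [-139.9    1.    42.8]
280 [-135.8    1.    47. ]
292 [-133.2    0.9   53.3]
304 [-128.3    0.8   55.5]
316 [-123.6    0.8   57.9]
328 [-118.     0.8   59. ]
340 [-111.9    0.7   59.7]
352 [-104.     0.7   58.4]
364 [-43.3   0.9  -0.5]
376 [-149.4    0.4  120.3]
388 [-150.3    0.4  125. ]
400 [-149.3    0.3  127.7]
412 [-149.5    0.3  131.1]
270 150 [-121.1  -76.4    8.4]
290 150 [-150.8  -46.2   81.3]
310 150 [-147.9  -43.6   89.5]
270 165 [-150.6  -45.7   65.2]
290 165 [-147.   -43.1   74.8]
310 165 [-139.9  -43.2   77.5]
270 170 [-150.8  -43.5   65.7]
290 170 [-143.1  -43.6   68.2]
270 390 [-149.    46.    63.8]
290 390 [-147.5   42.    76.8]
310 390 [-139.4   42.5   77.8]
270 400 [-140.6   56.7   47.9]
290 400 [-149.6   44.4   80.4]
310 400 [-146.2   42.1   88. ]
270 410 [-115.5   82.4    0.4]
290 410 [-149.9   47.7   81.2]
310 410 [-149.4   43.5   92.8]
```

```bash
python3 - <<'E'
from h import *
c=bot.get_calibration('scene'); o,M=pose(c)
f=210/np.tan(np.radians(c['vertical_fov'])/2)
def proj(P):
    q=(np.asarray(P)-o)@M; u=q[:2]/q[2]; r2=u@u; u=u*(1+c['k1']*r2); return (u*f+[c['cx'],c['cy']]).round(1)
T=R.from_euler('xyz',[-3.1405,0,2.7188]).as_matrix(); t=np.array([.2563,.5696,.1967])
for s in (-1,1):
  for z in (0,-.013,-.055): print(s,z,proj(t+T@np.array([0,s*.05,z])))
print(bot.get_calibration('wrist'))
p,d=bot.grab_frame('scene'); save('s3.png',cv2.resize(p[100:300,150:400],None,fx=3,fy=3,interpolation=cv2.INTER_CUBIC))
st()
E
```

```text
-1 0 [312.7 249.2]
-1 -0.013 [313.1 240.1]
-1 -0.055 [314.5 209. ]
1 0 [236.9 269.2]
1 -0.013 [236.3 259.5]
1 -0.055 [234.4 226.4]
{'vertical_fov': 63.961131410057476, 'cx': 276.4116848818061, 'cy': 208.50158810231818, 'k1': -0.08251482802467311, 'origin': array([0.42785429, 0.2299666 , 0.18663828]), 'orientation': array([2.84376239e+00, 1.23670508e-03, 1.95689457e+00])}
t5.00 tcp_rest [-138.6    0.6    9.4] rot [ 3.142  0.    -2.755] f_rest [-0.1  0.  -0.5] w0.086
```

View pics/s3.png

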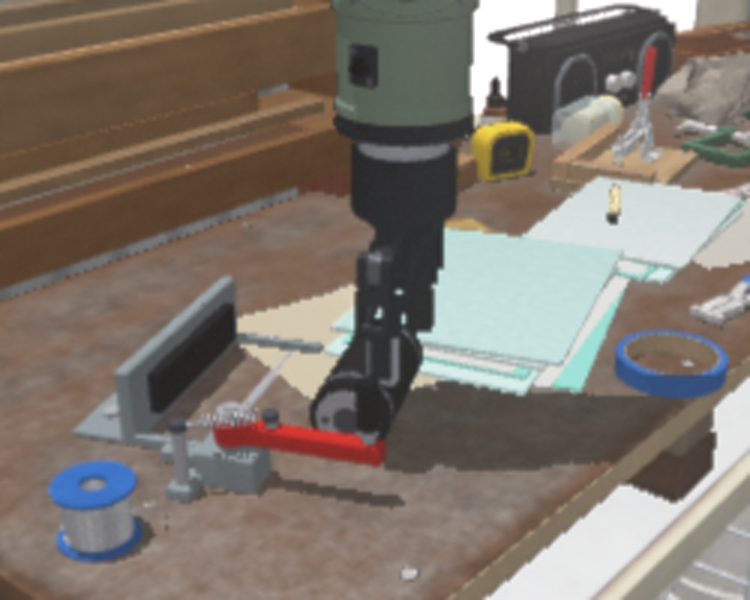

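```bash
python3 - <<'E'
from h import *
d=np.load('scene_d.npy'); c=bot.get_calibration('scene'); p=cv2.imread('pics/scene0.png')
T=R.from_euler('xyz',[-3.1405,0,2.7188]).as_matrix(); t=np.array([.2563,.5696,.1967])
ii=np.argwhere(d>0); W=(pts(c,ii,d[ii[:,0],ii[:,1]])-t)@T
m=(abs(W[:,0])<.06)&(abs(W[:,1])<.09)&(W[:,2]<.03)&(W[:,2]>-.15)
for lo in np.arange(-.08,.03,.01):
    k=m&(W[:,2]>=lo)&(W[:,2]<lo+.01)
    if k.any(): print(lo.round(3),k.sum(),'x',W[k,0].min().round(3),W[k,0].max().round(3),'y-',W[k&(W[:,1]<0),1].round(3)[:0],np.percentile(W[k,1],[0,25,50,75,100]).round(3))
save('s0z.png',cv2.resize(p[100:260,180:360][:,:,::-1],None,fx=3.5,fy=3.5))
E
```

```text
-0.08 305 x -0.01 0.013 y- [] [-0.057 -0.043  0.043  0.051  0.057]
-0.07 290 x -0.01 0.013 y- [] [-0.056 -0.043  0.043  0.051  0.057]
-0.06 237 x -0.011 0.013 y- [] [-0.056 -0.043 -0.042  0.049  0.056]
-0.05 39 x -0.01 0.012 y- [] [-0.05  -0.043 -0.043  0.046  0.05 ]
```

View pics/s0z.png

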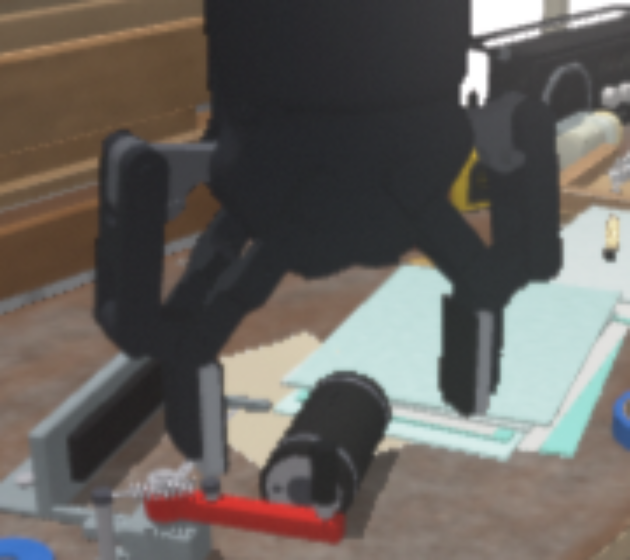

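The depth shows the open fingertips stand about 48 mm behind the reported TCP rather than 13 mm. That's why the hand passed over the roller without touching it; the roller is still at x≈-113. Next I'll check the hand's envelope before going lower.

```bash
python3 - <<'E'
from h import *
d=np.load('scene_d.npy'); c=bot.get_calibration('scene')
T=R.from_euler('xyz',[-3.1405,0,2.7188]).as_matrix(); t=np.array([.2563,.5696,.1967])
ii=np.argwhere(d>0); W=(pts(c,ii,d[ii[:,0],ii[:,1]])-t)@T
m=(abs(W[:,0])<.07)&(abs(W[:,1])<.12)&(W[:,2]>-.22)&(W[:,2]<0)
for lo in np.arange(-.2,-.04,.01):
    k=m&(W[:,2]>=lo)&(W[:,2]<lo+.01); kc=k&(abs(W[:,1])<.02)
    if k.any(): print(lo.round(3),k.sum(),'x',W[k,0].min().round(3),W[k,0].max().round(3),'y',W[k,1].min().round(3),W[k,1].max().round(3),'centre n',kc.sum())
k=m&(W[:,2]>-.1)
print('lowest',np.sort(W[k,2])[-8:].round(4))
E
python3 -m inch '[{"dx":0,"dy":0,"dz":-5,"rx":0,"ry":0,"rz":0,"hand":-1},{"dx":20,"dy":0,"dz":0,"rx":0,"ry":0,"rz":0,"hand":-1},{"dx":24,"dy":0,"dz":0,"rx":0,"ry":0,"rz":0.006,"hand":-1},{"dx":0,"dy":0,"dz":0,"rx":0,"ry":0,"rz":0,"hand":-1}]'
```

```text
-0.2 901 x -0.011 0.04 y -0.032 0.038 centre n 464
-0.19 859 x -0.008 0.039 y -0.03 0.038 centre n 433
-0.18 833 x -0.011 0.039 y -0.031 0.038 centre n 429
-0.17 675 x -0.009 0.039 y -0.029 0.038 centre n 346
-0.16 585 x -0.012 0.014 y -0.064 0.066 centre n 183
-0.15 1399 x -0.013 0.021 y -0.068 0.069 centre n 395
-0.14 1208 x -0.011 0.022 y -0.07 0.07 centre n 367
-0.13 928 x -0.016 0.021 y -0.071 0.072 centre n 277
-0.12 1109 x -0.017 0.02 y -0.072 0.073 centre n 287
-0.11 876 x -0.013 0.019 y -0.075 0.074 centre n 89
-0.1 621 x -0.011 0.015 y -0.074 0.074 centre n 0
-0.09 274 x -0.011 0.014 y -0.063 0.062 centre n 0
-0.08 305 x -0.01 0.013 y -0.057 0.057 centre n 0
-0.07 290 x -0.01 0.013 y -0.056 0.057 centre n 0
-0.06 237 x -0.011 0.013 y -0.056 0.056 centre n 0
-0.05 39 x -0.01 0.012 y -0.05 0.05 centre n 0
lowest [-0.0472 -0.0471 -0.0471 -0.047  -0.0468 -0.0467 -0.0464 -0.0463]
clock: 5.4
position: [0.4533, 0.2412, 0.0143]
tool_rot: [-3.141, -0.002, -2.76]
force: [1.0, 0.4, -0.6]
grip_width: 0.0857
```

```bash
python3 -m inch '[{"dx":0,"dy":0,"dz":18,"rx":0,"ry":0,"rz":-0.013,"hand":-1},{"dx":0,"dy":0,"dz":18,"rx":0,"ry":0,"rz":0,"hand":-1},{"dx":0,"dy":0,"dz":12,"rx":0,"ry":0,"rz":0,"hand":-1},{"dx":0,"dy":0,"dz":5,"rx":0,"ry":0,"rz":0,"hand":-1},{"dx":0,"dy":0,"dz":0,"rx":0,"ry":0,"rz":0,"hand":-1}]'
python3 - <<'E'
from h import *
st()
W,ii,p=wroller('w5.png'); st()
for cc in (150,165,170,390,400,410):
  for r in (270,290):
    k=(ii[:,0]==r)&(ii[:,1]==cc)
    if k.any(): print(r,cc,W[k][0].round(1))
E
```

```text
clock: 5.9
position: [0.4557, 0.2424, -0.0392]
tool_rot: [-3.141, -0.001, -2.747]
force: [0.1, -0.3, 0.1]
grip_width: 0.0853
t5.90 tcp_rest [-183.1    0.9  -39.2] rot [-3.141e+00 -1.000e-03 -2.747e+00] f_rest [-0.  -0.3  0.1] w0.085Traceback (most recent call last):
  File "<stdin>", line 3, in <module>
  File "h.py", line 42, in wroller
    r=least_squares(f,[T[:,0].max()-0,0,30],loss='soft_l1')
                       ~~~~~~~~~~^^
    return umr_maximum(a, axis, None, out, keepdims, initial, where)
ValueError: zero-size array to reduction operation maximum which has no identity
```

View pics/w5.png

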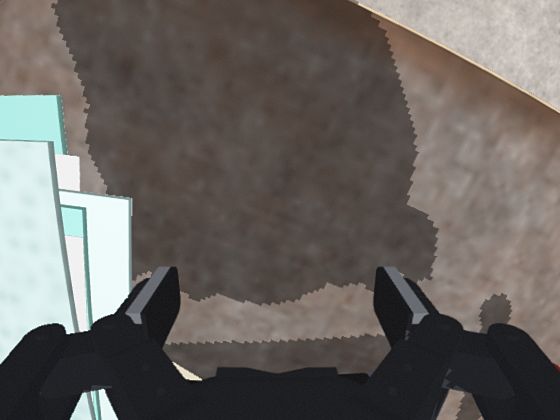

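Wrist view: the fingers (165,280) and (395,280) are low behind the roller, the bench in between is clear, and the force is zero. Stroke 1.

```bash
python3 -m inch '[{"dx":-10,"dy":0,"dz":0,"rx":0,"ry":0,"rz":0,"hand":-1},{"dx":-8,"dy":0,"dz":1,"rx":0,"ry":0,"rz":0,"hand":-1},{"dx":-5,"dy":0,"dz":0,"rx":0,"ry":0,"rz":0,"hand":-1},{"dx":-4,"dy":0,"dz":0,"rx":0,"ry":0,"rz":0,"hand":-1},{"dx":-4,"dy":0,"dz":-2,"rx":0,"ry":0,"rz":0,"hand":-1},{"dx":-4,"dy":0,"dz":-3,"rx":0,"ry":0,"rz":0,"hand":-1}]'
python3 -c "from h import *; st()"
python3 -m inch '[{"dx":-4,"dy":0,"dz":-3,"rx":0,"ry":0,"rz":0,"hand":-1},{"dx":-4,"dy":0,"dz":-3,"rx":0,"ry":0,"rz":0,"hand":-1},{"dx":-4,"dy":0,"dz":-3,"rx":0,"ry":0,"rz":0,"hand":-1}]'
python3 -c "from h import *; st()"
```

```text
clock: 6.55
position: [0.4883, 0.2559, -0.0347]
tool_rot: [-3.142, -0.0, -2.748]
force: [-1.2, 0.4, -0.3]
grip_width: 0.0852
t6.55 tcp_rest [-147.7    0.8  -34.7] rot [-3.142 -0.    -2.748] f_rest [-0.9  0.8 -0.3] w0.085
clock: 6.85
position: [0.4996, 0.2607, -0.0254]
tool_rot: [3.142, 0.0, -2.747]
force: [-0.6, -0.4, 0.7]
grip_width: 0.0854
t6.85 tcp_rest [-135.5    0.9  -25.4] rot [ 3.142  0.    -2.747] f_rest [-0.7 -0.1  0.7] w0.085
```

```bash
python3 -m inch '[{"dx":5,"dy":0,"dz":4,"rx":0,"ry":0,"rz":0,"hand":-1},{"dx":3,"dy":0,"dz":9,"rx":0,"ry":0,"rz":0,"hand":-1}]'
python3 - <<'E'
from h import *
st()
p,d=bot.grab_frame('scene'); c=bot.get_calibration('scene'); save('s6.png',cv2.resize(p[150:300,170:330],None,fx=4,fy=4,interpolation=cv2.INTER_CUBIC))
for r in bot.tip_of('scene','roller_centre')[:2]: print(r['score'],r['centre'],torest(pts(c,[r['centre']],z=.03))*1000)
ii=np.argwhere(d>0); W=torest(pts(c,ii,d[ii[:,0],ii[:,1]]))*1000
k=(W[:,2]>8)&(W[:,2]<58)&(abs(W[:,1])<68)&(W[:,0]>-150)&(W[:,0]<25); T=W[k]
print(len(T),np.percentile(T,[1,25,50,75,99],axis=0).round(0))
e=T[(T[:,1]>55)]; print('end',len(e),np.percentile(e,[1,25,50,75,99],axis=0).round(0))
E
```

```text
clock: 7.05
position: [0.4917, 0.2574, -0.0389]
tool_rot: [3.141, 0.001, -2.748]
force: [-0.7, 0.2, -0.1]
grip_width: 0.0851
t7.05 tcp_rest [-144.1    0.9  -38.9] rot [ 3.141e+00  1.000e-03 -2.748e+00] f_rest [-0.6  0.5 -0.1] w0.085
0.64 [224.2, 261.3] [[-83.03749294  -3.92265269  30.        ]]
803 [[-150.  -47.   11.]
 [-112.   13.   31.]
 [-100.   57.   45.]
 [ -81.   64.   54.]
 [ -63.   67.   58.]]
end 432 [[-150.   56.   18.]
 [-110.   61.   28.]
 [ -96.   64.   37.]
 [ -81.   65.   46.]
 [ -63.   67.   57.]]
```

View pics/s6.png

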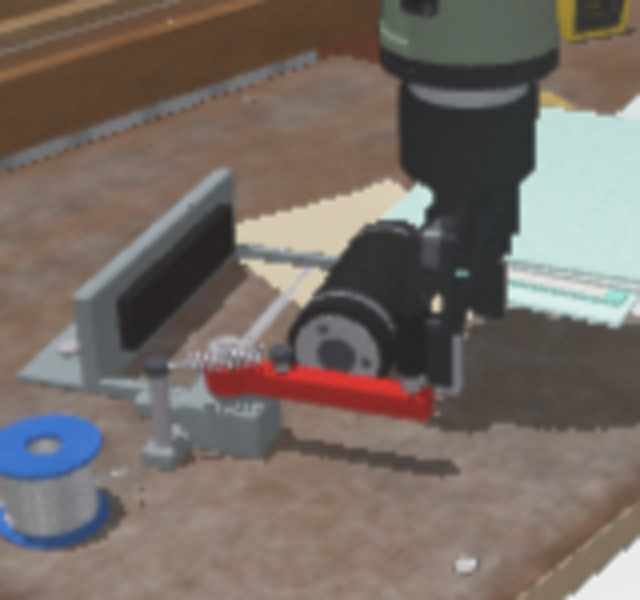

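Scene: the roller is at (345,330) in the crop, on its feet, with the finger right behind it at (440,350). It has rolled about 20 mm. Continuing the strokes.

```bash
python3 -m inch '[{"dx":-6,"dy":0,"dz":1,"rx":0,"ry":0,"rz":0,"hand":-1},{"dx":-5,"dy":0,"dz":0,"rx":0,"ry":0,"rz":0,"hand":-1},{"dx":-5,"dy":0,"dz":-2,"rx":0,"ry":0,"rz":0,"hand":-1},{"dx":-5,"dy":0,"dz":-3,"rx":0,"ry":0,"rz":0,"hand":-1},{"dx":-5,"dy":0,"dz":-3,"rx":0,"ry":0,"rz":0,"hand":-1},{"dx":-5,"dy":0,"dz":-3,"rx":0,"ry":0,"rz":0,"hand":-1},{"dx":-4,"dy":0,"dz":-3,"rx":0,"ry":0,"rz":0,"hand":-1},{"dx":-3,"dy":0,"dz":-2,"rx":0,"ry":0,"rz":0,"hand":-1},{"dx":5,"dy":0,"dz":5,"rx":0,"ry":0,"rz":0,"hand":-1},{"dx":2,"dy":0,"dz":11,"rx":0,"ry":0,"rz":0,"hand":-1}]'
python3 - <<'E'
from h import *
st()
p,d=bot.grab_frame('scene'); c=bot.get_calibration('scene'); save('s7.png',cv2.resize(p[150:300,170:330],None,fx=4,fy=4,interpolation=cv2.INTER_CUBIC))
for r in bot.tip_of('scene','roller_centre')[:2]: print(r['score'],r['centre'],torest(pts(c,[r['centre']],z=.03))*1000)
E
```

```text
clock: 8.15
position: [0.5202, 0.2692, -0.0399]
tool_rot: [3.142, 0.001, -2.748]
force: [1.0, 1.1, 0.1]
grip_width: 0.085
t8.15 tcp_rest [-113.2    0.8  -39.9] rot [ 3.142e+00  1.000e-03 -2.748e+00] f_rest [1.3 0.6 0.1] w0.085
0.7 [222.5, 251.4] [[-57.81505072  -5.32961401  30.        ]]
0.69 [279.3, 182.3] [[-18.21763403 245.88179791  30.        ]]
```

View pics/s7.png

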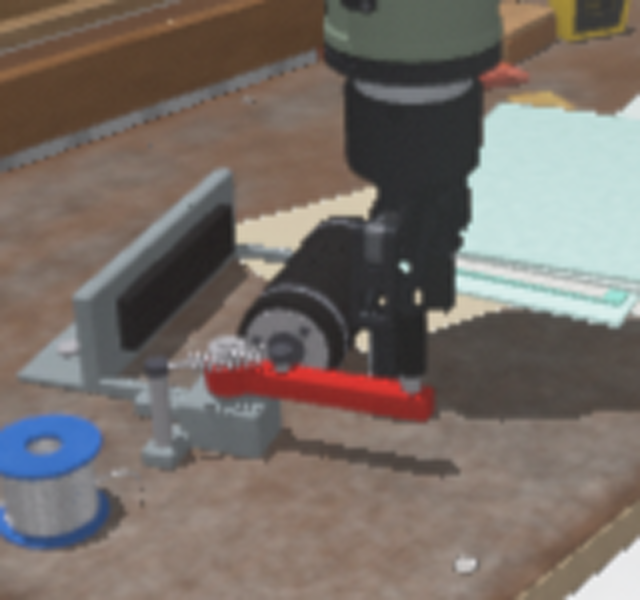

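Scene: the roller is now at (290,335) in the crop, with its end holes turned, so it is rolling. The finger is at (400,340), clear of the knob. Next stroke.

```bash
python3 -m inch '[{"dx":-5,"dy":0,"dz":0,"rx":0,"ry":0,"rz":0,"hand":-1},{"dx":-5,"dy":0,"dz":0,"rx":0,"ry":0,"rz":0,"hand":-1},{"dx":-5,"dy":0,"dz":-2,"rx":0,"ry":0,"rz":0,"hand":-1},{"dx":-5,"dy":0,"dz":-3,"rx":0,"ry":0,"rz":0,"hand":-1},{"dx":-5,"dy":0,"dz":-3,"rx":0,"ry":0,"rz":0,"hand":-1},{"dx":-4,"dy":0,"dz":-3,"rx":0,"ry":0,"rz":0,"hand":-1},{"dx":-4,"dy":0,"dz":-3,"rx":0,"ry":0,"rz":0,"hand":-1},{"dx":-3,"dy":0,"dz":-2,"rx":0,"ry":0,"rz":0,"hand":-1},{"dx":5,"dy":0,"dz":5,"rx":0,"ry":0,"rz":0,"hand":-1},{"dx":3,"dy":0,"dz":11,"rx":0,"ry":0,"rz":0,"hand":-1}]'
python3 - <<'E'
from h import *
st()
p,d=bot.grab_frame('scene'); c=bot.get_calibration('scene'); save('s8.png',cv2.resize(p[150:300,170:330],None,fx=4,fy=4,interpolation=cv2.INTER_CUBIC))
for r in bot.tip_of('scene','roller_centre')[:1]: print(r['score'],r['centre'],torest(pts(c,[r['centre']],z=.03))*1000)
p=roller('top'); save('t8z.png',cv2.resize(p[100:260,170:370],None,fx=3.7,fy=3.7,interpolation=cv2.INTER_CUBIC))
E
```

```text
clock: 9.25
position: [0.5461, 0.28, -0.0399]
tool_rot: [3.141, 0.001, -2.748]
force: [-0.2, -0.3, 0.2]
grip_width: 0.085
t9.25 tcp_rest [-85.1   0.8 -39.9] rot [ 3.141e+00  1.000e-03 -2.748e+00] f_rest [-0.3 -0.2  0.2] w0.085
0.58 [222.6, 235.5] [[-22.20026183   6.14744063  30.        ]]
dark pts 33 [-0.0964  0.0551  0.0577] ((-90.44026184082031, 57.633846282958984), (30.662059783935547, 20.52450942993164), 88.66149139404297)
```

View pics/s8.png

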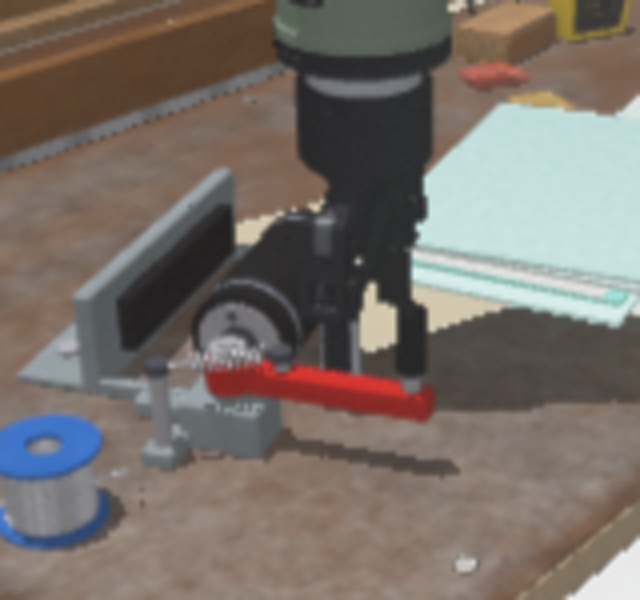

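View pics/t8z.png

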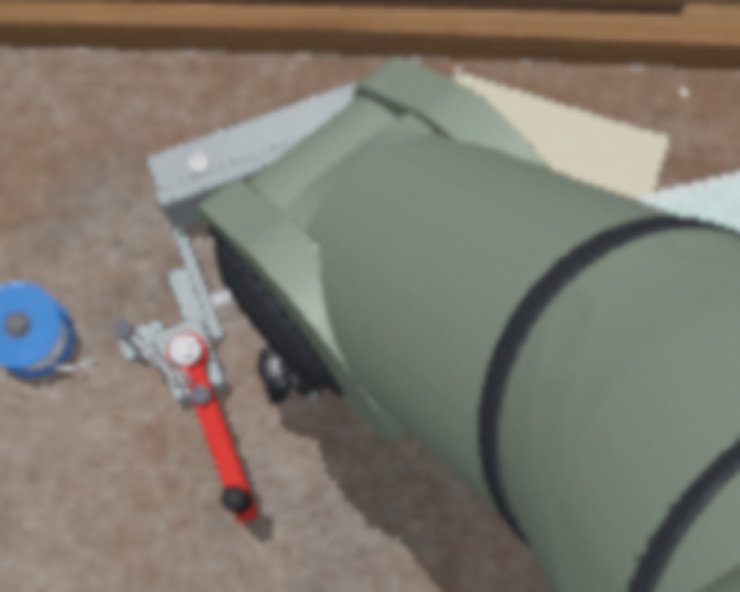

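Scene: the roller (240,325 in crop) is just short of the sill. Top: the hand's left side (285,370) is well clear of the keeper arm and pivot. Now I'll ease up to the sill and feel for it.

```bash
python3 -m inch '[{"dx":-5,"dy":0,"dz":0,"rx":0,"ry":0,"rz":0,"hand":-1},{"dx":-5,"dy":0,"dz":0,"rx":0,"ry":0,"rz":0,"hand":-1},{"dx":-3,"dy":0,"dz":-1,"rx":0,"ry":0,"rz":0,"hand":-1},{"dx":-3,"dy":0,"dz":-1,"rx":0,"ry":0,"rz":0,"hand":-1}]'
python3 -c "from h import *; st()"
python3 -m inch '[{"dx":-3,"dy":0,"dz":-2,"rx":0,"ry":0,"rz":0,"hand":-1},{"dx":-3,"dy":0,"dz":-2,"rx":0,"ry":0,"rz":0,"hand":-1}]'
python3 -c "from h import *; st()"
```

```text
clock: 9.8
position: [0.5616, 0.2864, -0.0376]
tool_rot: [3.142, 0.0, -2.747]
force: [-0.3, 0.1, 1.8]
grip_width: 0.0858
t9.80 tcp_rest [-68.4   0.8 -37.6] rot [ 3.142  0.    -2.747] f_rest [-0.3  0.2  1.8] w0.086
clock: 10.0
position: [0.5666, 0.2887, -0.0336]
tool_rot: [3.142, -0.0, -2.747]
force: [-5.0, -0.8, 2.8]
grip_width: 0.0857
t10.00 tcp_rest [-62.8   0.9 -33.6] rot [ 3.142 -0.    -2.747] f_rest [-4.9  1.1  2.8] w0.086
```

```bash
python3 -m inch '[{"dx":-1,"dy":0,"dz":-3,"rx":0,"ry":0,"rz":0,"hand":-1},{"dx":-2,"dy":0,"dz":-3,"rx":0,"ry":0,"rz":0,"hand":-1},{"dx":-2,"dy":0,"dz":-2,"rx":0,"ry":0,"rz":0,"hand":-1}]'
python3 -c "from h import *; st()"
```

```text
clock: 10.3
position: [0.5715, 0.2905, -0.0254]
tool_rot: [-3.142, 0.0, -2.747]
force: [-2.8, -1.2, 1.4]
grip_width: 0.0856
t10.30 tcp_rest [-57.6   0.8 -25.4] rot [-3.142  0.    -2.747] f_rest [-3.1 -0.1  1.4] w0.086
```

```bash
python3 -m inch '[{"dx":-2,"dy":0,"dz":-2,"rx":0,"ry":0,"rz":0,"hand":-1},{"dx":-2,"dy":0,"dz":-2,"rx":0,"ry":0,"rz":0,"hand":-1}]'
python3 - <<'E'
from h import *
st()
p,d=bot.grab_frame('scene'); save('s9.png',cv2.resize(p[150:300,170:330],None,fx=4,fy=4,interpolation=cv2.INTER_CUBIC))
c=bot.get_calibration('scene')
for r in bot.tip_of('scene','roller_centre')[:1]: print(r['score'],r['centre'],torest(pts(c,[r['centre']],z=.03))*1000)
E
```

```text
clock: 10.5
position: [0.5752, 0.2921, -0.0216]
tool_rot: [-3.142, 0.0, -2.747]
force: [-0.4, -0.4, -0.3]
grip_width: 0.0855
t10.50 tcp_rest [-53.6   0.8 -21.6] rot [-3.142  0.    -2.747] f_rest [-0.5 -0.2 -0.3] w0.086
0.89 [223.6, 231.0] [[-14.13405332  14.01792888  30.        ]]
```

View pics/s9.png

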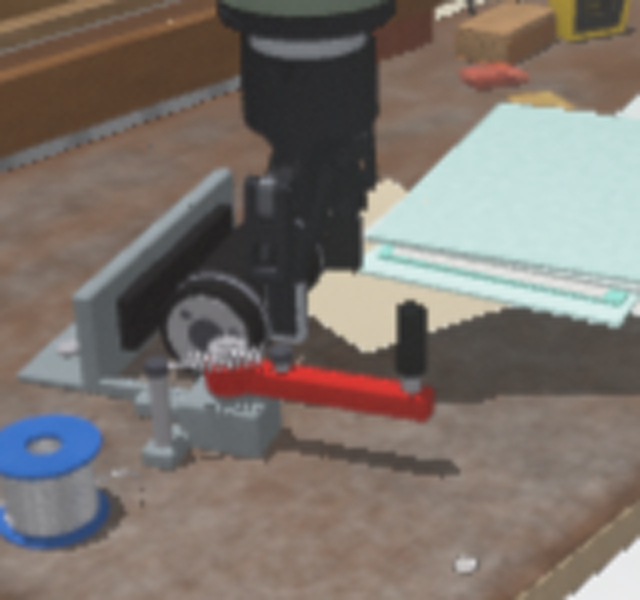

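The contact force fell to zero, so the roller seems to be over the crest (in the scene it is at (210,325) in the crop, near the pad). I'll back off, lower the hand, then close in gently.

```bash
python3 -m inch '[{"dx":6,"dy":0,"dz":2,"rx":0,"ry":0,"rz":0,"hand":-1},{"dx":3,"dy":0,"dz":12,"rx":0,"ry":0,"rz":0,"hand":-1},{"dx":-4,"dy":0,"dz":0,"rx":0,"ry":0,"rz":0,"hand":-1},{"dx":-4,"dy":0,"dz":0,"rx":0,"ry":0,"rz":0,"hand":-1},{"dx":-3,"dy":0,"dz":0,"rx":0,"ry":0,"rz":0,"hand":-1},{"dx":0,"dy":0,"dz":0,"rx":0,"ry":0,"rz":0,"hand":-1}]'
python3 -c "from h import *; st()"
python3 -m inch '[{"dx":-2,"dy":0,"dz":0,"rx":0,"ry":0,"rz":0,"hand":-1},{"dx":-2,"dy":0,"dz":-1,"rx":0,"ry":0,"rz":0,"hand":-1},{"dx":-2,"dy":0,"dz":-1,"rx":0,"ry":0,"rz":0,"hand":-1}]'
python3 -c "from h import *; st()"
```

```text
clock: 11.2
position: [0.5775, 0.2931, -0.0357]
tool_rot: [3.142, 0.001, -2.748]
force: [0.4, -0.4, 0.2]
grip_width: 0.0854
t11.20 tcp_rest [-51.2   0.8 -35.7] rot [ 3.142e+00  1.000e-03 -2.748e+00] f_rest [ 0.2 -0.5  0.2] w0.085
clock: 11.5
position: [0.5826, 0.2952, -0.0336]
tool_rot: [-3.142, 0.0, -2.747]
force: [0.2, -0.7, -0.2]
grip_width: 0.0853
t11.50 tcp_rest [-45.6   0.8 -33.6] rot [-3.142  0.    -2.747] f_rest [-0.1 -0.8 -0.2] w0.085
```

```bash
python3 -m inch '[{"dx":-2,"dy":0,"dz":0,"rx":0,"ry":0,"rz":0,"hand":-1},{"dx":-2,"dy":0,"dz":-1,"rx":0,"ry":0,"rz":0,"hand":-1}]'
python3 -c "from h import *; st()"
python3 -m inch '[{"dx":-1,"dy":0,"dz":0,"rx":0,"ry":0,"rz":0,"hand":-1},{"dx":-1,"dy":0,"dz":-1,"rx":0,"ry":0,"rz":0,"hand":-1}]'
python3 -c "from h import *; st()"
```

```text
clock: 11.7
position: [0.5862, 0.2967, -0.0328]
tool_rot: [-3.142, -0.0, -2.747]
force: [-0.4, -0.1, -0.2]
grip_width: 0.0853
t11.70 tcp_rest [-41.7   0.8 -32.8] rot [-3.142 -0.    -2.747] f_rest [-0.3  0.1 -0.2] w0.085
clock: 11.9
position: [0.5875, 0.2972, -0.032]
tool_rot: [-3.141, -0.001, -2.748]
force: [-4.7, -1.5, -1.9]
grip_width: 0.0854
t11.90 tcp_rest [-40.3   0.8 -32. ] rot [-3.141e+00 -1.000e-03 -2.748e+00] f_rest [-4.9  0.4 -1.9] w0.085
```

```bash
python3 -m inch '[{"dx":-0.5,"dy":0,"dz":-0.3,"rx":0,"ry":0,"rz":0,"hand":-1}]'
python3 -c "from h import *; st()"
python3 -m inch '[{"dx":-0.5,"dy":0,"dz":-0.3,"rx":0,"ry":0,"rz":0,"hand":-1}]'
python3 -c "from h import *; st()"
```

```text
clock: 12.0
position: [0.5875, 0.2972, -0.0319]
tool_rot: [-3.141, -0.002, -2.747]
force: [-6.5, -1.7, -2.4]
grip_width: 0.0853
t12.00 tcp_rest [-40.3   0.7 -31.9] rot [-3.141e+00 -2.000e-03 -2.747e+00] f_rest [-6.7  0.9 -2.4] w0.085
clock: 12.1
position: [0.5875, 0.2971, -0.0318]
tool_rot: [-3.141, -0.003, -2.747]
force: [-7.4, -3.3, -2.5]
grip_width: 0.0857
t12.10 tcp_rest [-40.3   0.7 -31.8] rot [-3.141e+00 -3.000e-03 -2.747e+00] f_rest [-8.  -0.2 -2.5] w0.086
```

```bash
python3 -m inch '[{"dx":-0.8,"dy":0,"dz":-0.3,"rx":0,"ry":0,"rz":0,"hand":-1},{"dx":0,"dy":0,"dz":-0.2,"rx":0,"ry":0,"rz":0,"hand":-1},{"dx":0,"dy":0,"dz":0,"rx":0,"ry":0,"rz":0,"hand":-1}]'
python3 -c "from h import *; st()"
python3 -m inch '[{"dx":-0.4,"dy":0,"dz":-0.4,"rx":0,"ry":0,"rz":0,"hand":-1},{"dx":0,"dy":0,"dz":-0.3,"rx":0,"ry":0,"rz":0,"hand":-1},{"dx":0,"dy":0,"dz":0,"rx":0,"ry":0,"rz":0,"hand":-1},{"dx":0,"dy":0,"dz":0,"rx":0,"ry":0,"rz":0,"hand":-1}]'
python3 - <<'E'
from h import *
st()
p,d=bot.grab_frame('scene'); save('s10.png',cv2.resize(p[150:300,170:330],None,fx=4,fy=4,interpolation=cv2.INTER_CUBIC)); st()
E
```

```text
clock: 12.4
position: [0.5874, 0.2971, -0.0316]
tool_rot: [-3.141, -0.005, -2.747]
force: [-9.7, -2.9, -2.4]
grip_width: 0.0851
t12.40 tcp_rest [-40.4   0.8 -31.6] rot [-3.141 -0.005 -2.747] f_rest [-10.1   1.1  -2.4] w0.085
clock: 12.8
position: [0.5874, 0.2971, -0.0311]
tool_rot: [-3.141, -0.005, -2.747]
force: [-12.3, -5.2, -2.0]
grip_width: 0.0852
t12.80 tcp_rest [-40.4   0.7 -31.1] rot [-3.141 -0.005 -2.747] f_rest [-13.3  -0.   -2. ] w0.085
t12.85 tcp_rest [-40.4   0.7 -31.1] rot [-3.141 -0.005 -2.747] f_rest [-12.8   0.9  -2.1] w0.086
```

View pics/s10.png

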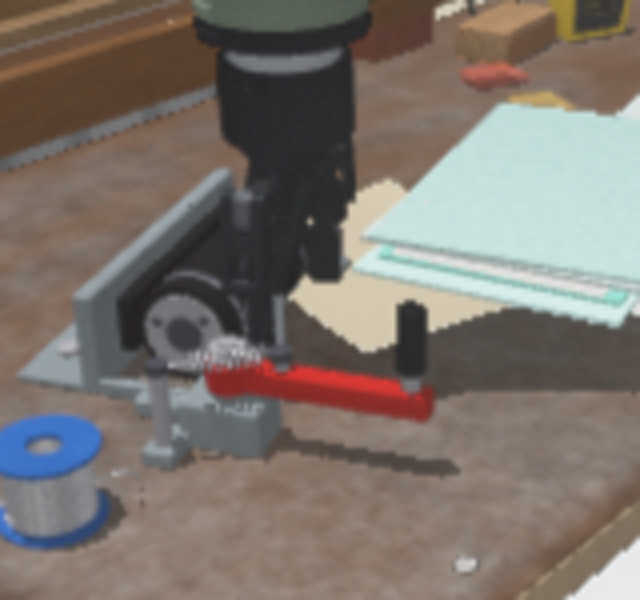

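The roller is pressed against the pad: in the crop its end is at (185,330), touching the pad at (130,330). The push was held at 10–13 N for over 0.5 s, with the keeper still folded. Now I'll release gently and back off.

```bash
python3 -m inch '[{"dx":1.5,"dy":0,"dz":0.5,"rx":0,"ry":0,"rz":0,"hand":-1},{"dx":2,"dy":0,"dz":0.5,"rx":0,"ry":0,"rz":0,"hand":-1},{"dx":5,"dy":0,"dz":0,"rx":0,"ry":0,"rz":0,"hand":-1},{"dx":20,"dy":0,"dz":0,"rx":0,"ry":0,"rz":0,"hand":-1},{"dx":30,"dy":0,"dz":-20,"rx":0,"ry":0,"rz":0,"hand":-1},{"dx":20,"dy":0,"dz":-45,"rx":0,"ry":0,"rz":0,"hand":-1},{"dx":10,"dy":0,"dz":-45,"rx":0,"ry":0,"rz":0,"hand":-1},{"dx":10,"dy":0,"dz":-20,"rx":0,"ry":0,"rz":0,"hand":-1},{"dx":0,"dy":0,"dz":0,"rx":0,"ry":0,"rz":0,"hand":-1}]'
python3 - <<'E'
from h import *
st(); print(bot.observe()['qpos'].round(3))
W,ii,p=wroller('w11.png')
c=bot.get_calibration('wrist')
for t,z in (('keeper_knob',.075),('keeper_hinge',.039),('rest',0),('roller_centre',.03)):
    for r in bot.tip_of('wrist',t)[:1]: print(t,r['score'],np.round(r['centre']),(torest(pts(c,[r['centre']],z=z))*1000).round(1))
p=roller('top'); save('t11z.png',cv2.resize(p[100:260,170:370],None,fx=3.7,fy=3.7,interpolation=cv2.INTER_CUBIC))
E
```

```text
clock: 13.75
position: [0.4997, 0.2609, 0.1024]
tool_rot: [3.141, 0.005, -2.747]
force: [0.7, -0.6, -0.1]
grip_width: 0.0854
t13.75 tcp_rest [-135.4    1.   102.4] rot [ 3.141  0.005 -2.747] f_rest [ 0.4 -0.8 -0.1] w0.085
[-0.475  0.545 -0.154  1.848  0.118  0.752  1.272]
n 3644 x -31.3 -4.2 z 32.0 59.4 axis x, skew, z [-2.60e-01  4.00e-03  2.83e+01] res 0.58
keeper_knob 0.75 [326. 276.] [[-60.8  -1.   75. ]]
rest 0.89 [330. 273.] [[-0.1 -4.1  0. ]]
roller_centre 0.59 [352. 281.] [[ 0.5  3.1 30. ]]
```

View pics/w11.png

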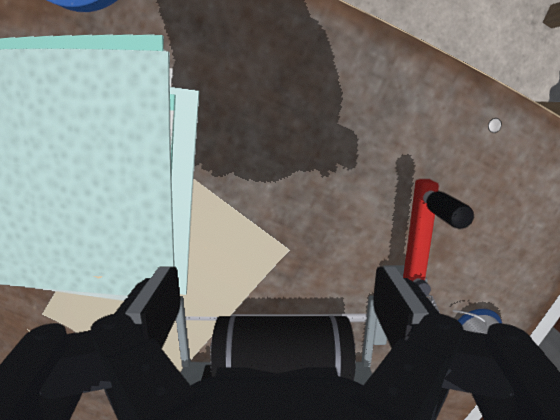

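View pics/t11z.png

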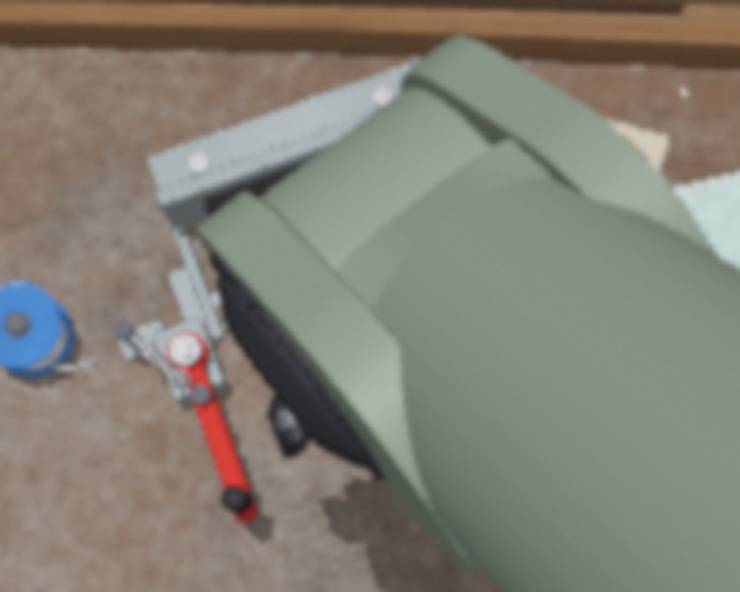

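The roller sits parked (axis x≈-0.3 mm, skew 0.004). Wrist view: it lies in the rest behind the sill (row 317), and the keeper knob is at (458,214). Joint 7 would run near its limit while swinging the keeper, so I'll turn the hand half round first and narrow the fingers.

```bash
python3 -m inch '[{"dx":0,"dy":0,"dz":0,"rx":0,"ry":0,"rz":0.149,"hand":0.2},{"dx":0,"dy":0,"dz":0,"rx":0,"ry":0,"rz":0.149,"hand":0.2},{"dx":0,"dy":0,"dz":0,"rx":0,"ry":0,"rz":0.149,"hand":0.2},{"dx":0,"dy":0,"dz":0,"rx":0,"ry":0,"rz":0.149,"hand":0.2},{"dx":0,"dy":0,"dz":0,"rx":0,"ry":0,"rz":0.149,"hand":0.2},{"dx":0,"dy":0,"dz":0,"rx":0,"ry":0,"rz":0.149,"hand":0.2},{"dx":0,"dy":0,"dz":0,"rx":0,"ry":0,"rz":0.149,"hand":0.2},{"dx":0,"dy":0,"dz":0,"rx":0,"ry":0,"rz":0.149,"hand":0.2},{"dx":0,"dy":0,"dz":0,"rx":0,"ry":0,"rz":0.149,"hand":0.2},{"dx":0,"dy":0,"dz":0,"rx":0,"ry":0,"rz":0.149,"hand":0.2}]'
python3 -m inch '[{"dx":0,"dy":0,"dz":0,"rx":0,"ry":0,"rz":0.149,"hand":0.2},{"dx":0,"dy":0,"dz":0,"rx":0,"ry":0,"rz":0.149,"hand":0.2},{"dx":0,"dy":0,"dz":0,"rx":0,"ry":0,"rz":0.149,"hand":0.2},{"dx":0,"dy":0,"dz":0,"rx":0,"ry":0,"rz":0.149,"hand":0.2},{"dx":0,"dy":0,"dz":0,"rx":0,"ry":0,"rz":0.149,"hand":0.2},{"dx":0,"dy":0,"dz":0,"rx":0,"ry":0,"rz":0.149,"hand":0.2},{"dx":0,"dy":0,"dz":0,"rx":0,"ry":0,"rz":0.149,"hand":0.2},{"dx":0,"dy":0,"dz":0,"rx":0,"ry":0,"rz":0.149,"hand":0.2},{"dx":0,"dy":0,"dz":0,"rx":0,"ry":0,"rz":0.149,"hand":0.2},{"dx":0,"dy":0,"dz":0,"rx":0,"ry":0,"rz":0.149,"hand":0.2}]'
python3 - <<'E'
from h import *
st(); print(bot.observe()['qpos'].round(3))
E
```

```text
clock: 15.05
position: [0.4988, 0.2603, 0.0981]
tool_rot: [-3.14, 0.001, 2.04]
force: [-0.1, -0.2, -1.2]
grip_width: 0.0341
clock: 16.05
position: [0.4989, 0.2603, 0.0983]
tool_rot: [3.141, 0.001, 0.55]
force: [0.1, -0.4, -0.4]
grip_width: 0.0343
t16.05 tcp_rest [-136.3    0.8   98.3] rot [3.141e+00 1.000e-03 5.500e-01] f_rest [-0.1 -0.5 -0.4] w0.034
[-1.035  0.655  0.656  1.877 -0.544  0.797 -1.107]
```

```bash
python3 -m inch '[{"dx":0,"dy":0,"dz":-10,"rx":0,"ry":0,"rz":0.078,"hand":0.2},{"dx":0,"dy":0,"dz":-5,"rx":0,"ry":0,"rz":0.077,"hand":0.2},{"dx":-3,"dy":-25,"dz":0,"rx":0,"ry":0,"rz":0,"hand":0.2},{"dx":-3,"dy":-28,"dz":0,"rx":0,"ry":0,"rz":0,"hand":0.2},{"dx":-3,"dy":-28,"dz":0,"rx":0,"ry":0,"rz":0,"hand":0.2},{"dx":-3,"dy":-29,"dz":0,"rx":0,"ry":0,"rz":0,"hand":0.2},{"dx":0,"dy":0,"dz":0,"rx":0,"ry":0,"rz":0,"hand":0.2}]'
python3 - <<'E'
from h import *
st(); print(bot.observe()['qpos'].round(3))
p,d=bot.grab_frame('wrist'); save('w12.png',p); c=bot.get_calibration('wrist'); s=bot.observe()
for r in bot.tip_of('wrist','keeper_knob')[:1]: print(r['score'],np.round(r['centre']),(torest(pts(c,[r['centre']],z=.075))*1000).round(1))
ii=np.argwhere(d>0); P=pts(c,ii,d[ii[:,0],ii[:,1]])
T=R.from_euler('xyz',s['tool_rot']).as_matrix(); W=(P-s['position'])@T*1000
for lo in range(-110,-20,10):
    k=(W[:,2]>=lo)&(W[:,2]<lo+10)&(abs(W[:,0])<25)&(abs(W[:,1])<60)
    if k.any(): print(lo,k.sum(),'x',np.percentile(W[k,0],[1,99]).round(),'y',np.percentile(W[k,1],[1,30,50,70,99]).round())
Q=torest(P)*1000; k=(Q[:,2]>85)&(Q[:,2]<99)&(np.hypot(Q[:,0]+148,Q[:,1]-112)<25); print('knobtop',k.sum(),np.median(Q[k],0))
E
```

```text
clock: 16.75
position: [0.4426, 0.3605, 0.1128]
tool_rot: [3.142, 0.002, 0.406]
force: [0.0, -0.6, -0.4]
grip_width: 0.0342
t16.75 tcp_rest [-149.6  115.   112.8] rot [3.142e+00 2.000e-03 4.060e-01] f_rest [-0.2 -0.6 -0.4] w0.034
[-1.273  0.666  0.724  1.847 -0.575  0.852 -1.426]
0.96 [219. 283.] [[-148.9  107.    75. ]]
-110 8074 x [-12.  17.] y [-55. -42.   1.  44.  57.]
-100 7292 x [-12.  12.] y [-51. -39.  17.  42.  53.]
-90 4540 x [-12.  13.] y [-48. -32. -17.  34.  50.]
-80 1676 x [-11.  13.] y [-36. -18. -16.  20.  39.]
-70 1053 x [-11.  11.] y [-29. -17. -16.  19.  31.]
-60 991 x [-11.  11.] y [-29. -18. -16.  20.  31.]
-50 766 x [-11.  11.] y [-29. -17. -16.  19.  31.]
-40 113 x [-11.  10.] y [-20. -16. -16.  18.  24.]
knobtop 534 [-145.80609492  108.58151739   94.02514787]
```

View pics/w12.png

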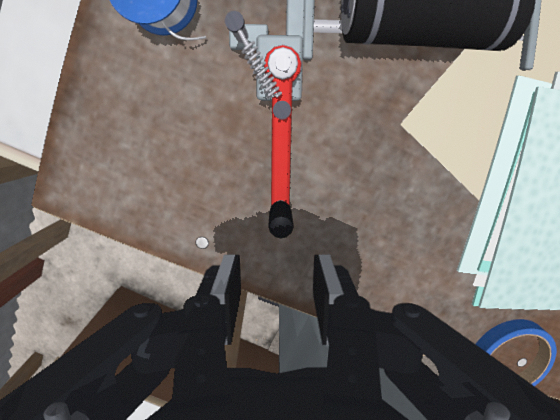

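Wrist view: the knob (281,218) lines up between the fingers, which are at (230,280) and (325,280). In the hand's frame the fingers end 37 mm behind the TCP with a 34 mm gap. I'll make a small correction, then lower over the knob.

```bash
python3 -m inch '[{"dx":1.5,"dy":4,"dz":0,"rx":0,"ry":0,"rz":0.011,"hand":0.2},{"dx":0,"dy":0,"dz":25,"rx":0,"ry":0,"rz":0,"hand":0.2},{"dx":0,"dy":0,"dz":25,"rx":0,"ry":0,"rz":0,"hand":0.2},{"dx":0,"dy":0,"dz":25,"rx":0,"ry":0,"rz":0,"hand":0.2},{"dx":0,"dy":0,"dz":16,"rx":0,"ry":0,"rz":0,"hand":0.2},{"dx":0,"dy":0,"dz":0,"rx":0,"ry":0,"rz":0,"hand":0.2}]'
python3 - <<'E'
from h import *
st()
p,d=bot.grab_frame('scene'); save('s13.png',cv2.resize(p[150:300,170:330],None,fx=4,fy=4,interpolation=cv2.INTER_CUBIC))
p,d=bot.grab_frame('wrist'); save('w13.png',p)
E
```

```text
clock: 17.45
position: [0.4478, 0.3524, 0.0214]
tool_rot: [3.14, 0.002, 0.388]
force: [0.0, 0.6, 0.6]
grip_width: 0.0341
t17.45 tcp_rest [-148.   105.5   21.4] rot [3.14e+00 2.00e-03 3.88e-01] f_rest [0.2 0.5 0.6] w0.034
```

View pics/s13.png

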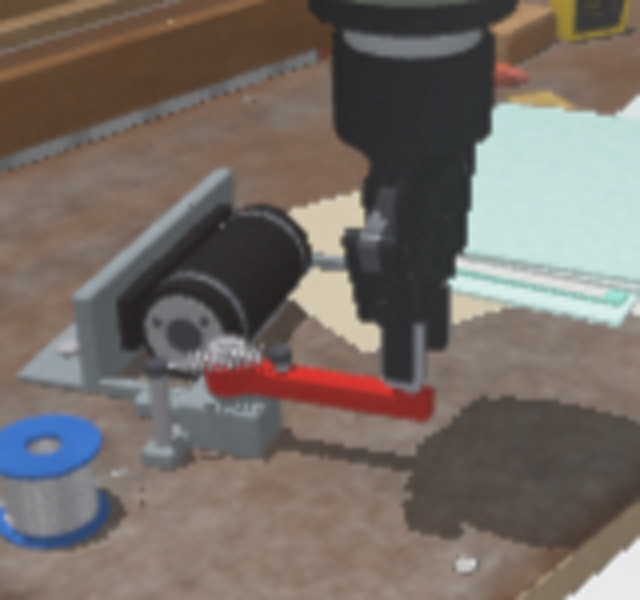

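View pics/w13.png

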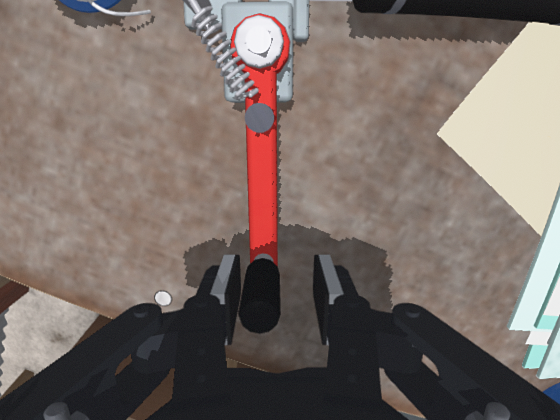

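Both views show the knob standing between the fingers: wrist (262,300), nearer the left (pushing) finger, with zero force. Now I'll swing along the arc about the hinge, turning with the arm.

```bash
python3 -m inch '[{"dx":0.2,"dy":6,"dz":0,"rx":0,"ry":0,"rz":-0.06,"hand":0.2},{"dx":0.5,"dy":10,"dz":0,"rx":0,"ry":0,"rz":-0.1,"hand":0.2},{"dx":0.5,"dy":10,"dz":0,"rx":0,"ry":0,"rz":-0.1,"hand":0.2},{"dx":0.5,"dy":10,"dz":0,"rx":0,"ry":0,"rz":-0.1,"hand":0.2}]'
python3 - <<'E'
from h import *
st(); print(bot.observe()['qpos'].round(3))
p,d=bot.grab_frame('wrist'); save('w14.png',p)
E
```

```text
clock: 17.95
position: [0.4681, 0.3244, 0.0245]
tool_rot: [-3.141, -0.002, 0.754]
force: [0.3, 4.1, -0.3]
grip_width: 0.0342
t17.95 tcp_rest [-140.    71.8   24.5] rot [-3.141e+00 -2.000e-03  7.540e-01] f_rest [ 1.8  3.7 -0.3] w0.034
[-1.058  0.748  0.509  1.893 -0.581  0.649 -1.005]
```

View pics/w14.png

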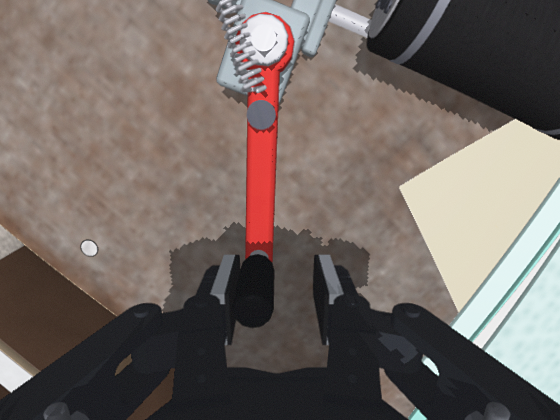

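The arm follows, with the knob against the left finger (255,290); swing ≈0.36 rad at 4 N. Continuing.

```bash
python3 -m inch '[{"dx":0.5,"dy":10,"dz":0.5,"rx":0,"ry":0,"rz":-0.1,"hand":0.2},{"dx":0.5,"dy":10,"dz":0.5,"rx":0,"ry":0,"rz":-0.1,"hand":0.2},{"dx":0.5,"dy":10,"dz":0,"rx":0,"ry":0,"rz":-0.1,"hand":0.2},{"dx":0.5,"dy":10,"dz":0,"rx":0,"ry":0,"rz":-0.1,"hand":0.2},{"dx":0.5,"dy":10,"dz":0,"rx":0,"ry":0,"rz":-0.1,"hand":0.2}]'
python3 - <<'E'
from h import *
st(); p=torest(bot.observe()['position'])*1000; q=p-[-48,112,0]; print('r',np.hypot(*q[:2]),'th',np.arctan2(-q[1],-q[0])); print(bot.observe()['qpos'].round(3))
p,d=bot.grab_frame('wrist'); save('w15.png',p)
E
```

```text
clock: 18.5
position: [0.5097, 0.2971, 0.0231]
tool_rot: [3.141, -0.001, 1.252]
force: [-0.1, 1.0, -0.7]
grip_width: 0.0342
t18.50 tcp_rest [-112.2   30.7   23.1] rot [ 3.141e+00 -1.000e-03  1.252e+00] f_rest [ 0.3  0.9 -0.7] w0.034
r 103.62319304304324 th 0.9027620479336285
[-0.884  0.74   0.375  1.833 -0.423  0.647 -0.575]
```

View pics/w15.png

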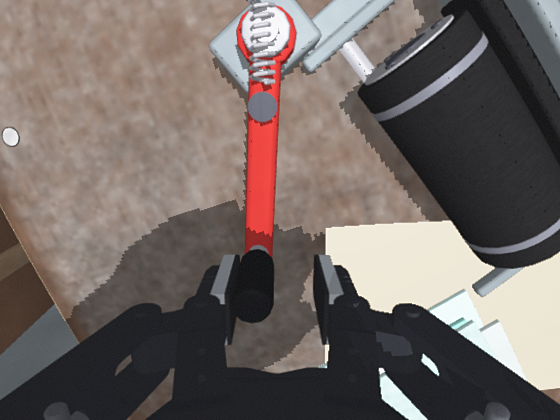

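Arm at about 0.85 rad, with the spring almost over centre and the roller still parked (440,130). A little further, past the balance point.

```bash
python3 -m inch '[{"dx":1.5,"dy":10,"dz":0,"rx":0,"ry":0,"rz":-0.1,"hand":0.2},{"dx":1.5,"dy":10,"dz":0,"rx":0,"ry":0,"rz":-0.1,"hand":0.2},{"dx":1,"dy":10,"dz":0,"rx":0,"ry":0,"rz":-0.1,"hand":0.2},{"dx":0.5,"dy":5,"dz":0,"rx":0,"ry":0,"rz":-0.05,"hand":0.2},{"dx":0,"dy":0,"dz":0,"rx":0,"ry":0,"rz":0,"hand":0.2}]'
python3 - <<'E'
from h import *
st(); p=torest(bot.observe()['position'])*1000; q=p-[-48,112,0]; print('r',np.hypot(*q[:2]),'th',np.arctan2(-q[1],-q[0]))
p,d=bot.grab_frame('wrist'); save('w16.png',p)
E
```

```text
clock: 19.05
position: [0.5452, 0.2946, 0.0229]
tool_rot: [3.14, -0.0, 1.597]
force: [2.2, -1.3, 2.3]
grip_width: 0.0345
t19.05 tcp_rest [-80.3  14.6  22.9] rot [ 3.14  -0.     1.597] f_rest [ 1.5 -2.1  2.3] w0.034
r 102.63246099944627 th 1.2502141940018838
```

View pics/w16.png

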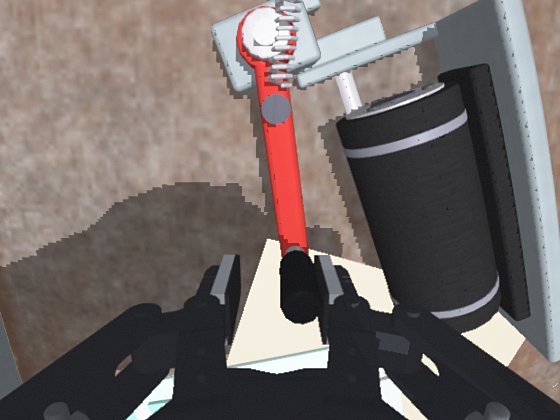

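The spring has gone over centre, and the knob now rests on the leading finger (298,285). I'll let it down slowly to the end.

```bash
python3 -m inch '[{"dx":1,"dy":6,"dz":0,"rx":0,"ry":0,"rz":-0.06,"hand":0.2},{"dx":0.5,"dy":6,"dz":0,"rx":0,"ry":0,"rz":-0.06,"hand":0.2},{"dx":0.5,"dy":6,"dz":0,"rx":0,"ry":0,"rz":-0.06,"hand":0.2},{"dx":0.2,"dy":5,"dz":0,"rx":0,"ry":0,"rz":-0.05,"hand":0.2},{"dx":0,"dy":0,"dz":0,"rx":0,"ry":0,"rz":0,"hand":0.2}]'
python3 - <<'E'
from h import *
st(); p=torest(bot.observe()['position'])*1000; q=p-[-48,112,0]; print('r',np.hypot(*q[:2]),'th',np.arctan2(-q[1],-q[0]))
p,d=bot.grab_frame('wrist'); save('w17.png',p)
E
```

```text
clock: 19.6
position: [0.5672, 0.2997, 0.0224]
tool_rot: [3.14, 0.0, 1.827]
force: [3.6, -0.4, 1.7]
grip_width: 0.0343
t19.60 tcp_rest [-58.1  10.9  22.4] rot [3.14  0.    1.827] f_rest [ 3.2 -1.8  1.7] w0.034
r 101.58271241643261 th 1.4713290921411155
```

View pics/w17.png

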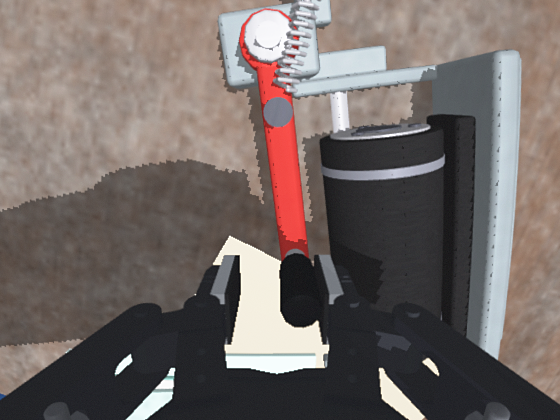

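Almost home. A few more millimetres so the leading finger lets go, then straight up.

```bash
python3 -m inch '[{"dx":0,"dy":4,"dz":0,"rx":0,"ry":0,"rz":-0.02,"hand":0.2},{"dx":0,"dy":3,"dz":0,"rx":0,"ry":0,"rz":-0.02,"hand":0.2},{"dx":0,"dy":0,"dz":0,"rx":0,"ry":0,"rz":0,"hand":0.2}]'
python3 - <<'E'
from h import *
st(); p=torest(bot.observe()['position'])*1000; q=p-[-48,112,0]; print('r',np.hypot(*q[:2]),'th',np.arctan2(-q[1],-q[0]))
p,d=bot.grab_frame('wrist'); save('w18.png',p)
E
```

```text
clock: 19.95
position: [0.5734, 0.3014, 0.0219]
tool_rot: [-3.141, 0.0, 1.87]
force: [-0.5, 0.5, 0.9]
grip_width: 0.0343
t19.95 tcp_rest [-51.7  10.1  21.9] rot [-3.141  0.     1.87 ] f_rest [-0.3  0.6  0.9] w0.034
r 101.95339447435262 th 1.5342994104639456
```

View pics/w18.png

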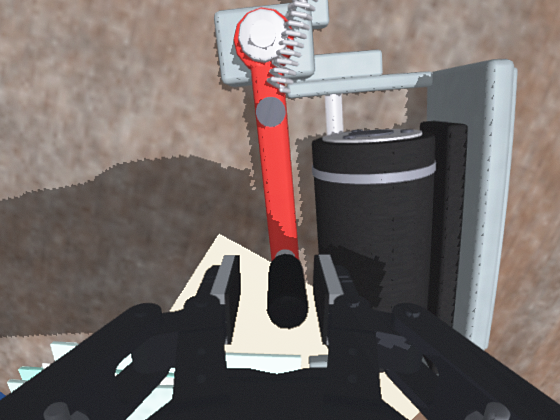

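The force is down to zero and the knob (287,290) stands free between both fingers, so the keeper has come to rest by itself. I'll lift straight up and back away to check.

```bash
python3 -m inch '[{"dx":0,"dy":0,"dz":-15,"rx":0,"ry":0,"rz":0,"hand":0.2},{"dx":0,"dy":0,"dz":-25,"rx":0,"ry":0,"rz":0,"hand":0.2},{"dx":0,"dy":0,"dz":-40,"rx":0,"ry":0,"rz":0,"hand":0.2},{"dx":0,"dy":0,"dz":-40,"rx":0,"ry":0,"rz":0,"hand":0.2},{"dx":0,"dy":-40,"dz":-20,"rx":0,"ry":0,"rz":0,"hand":0.2},{"dx":0,"dy":-45,"dz":0,"rx":0,"ry":0,"rz":0,"hand":0.2},{"dx":0,"dy":-45,"dz":0,"rx":0,"ry":0,"rz":0,"hand":0.2},{"dx":30,"dy":-30,"dz":0,"rx":0,"ry":0,"rz":0,"hand":0.2},{"dx":0,"dy":0,"dz":0,"rx":0,"ry":0,"rz":0,"hand":0.2}]'
python3 - <<'E'
from h import *
st()
for n in ('top','scene'):
    p,d=bot.grab_frame(n); c=bot.get_calibration(n)
    save(n+'_19.png',cv2.resize(p[100:260,170:370] if n=='top' else p[150:300,150:330],None,fx=3.7,fy=3.7,interpolation=cv2.INTER_CUBIC))
    for t,z in (('keeper_knob',.075),('keeper_hinge',.039),('roller_centre',.03),('rest',0),('spool',0),('tape',0)):
        for r in bot.tip_of(n,t)[:1]: q=pts(c,[r['centre']],z=z); print(n,t,round(r['score'],2),np.round(r['centre']),q.round(4),(torest(q)*1000).round(1))
W=None
p,d=bot.grab_frame('top'); c=bot.get_calibration('top')
ii=np.array([(i,j) for i in range(100,260) for j in range(170,370)]); W=torest(pts(c,ii,d[ii[:,0],ii[:,1]]))*1000
k=(W[:,2]>45)&(W[:,2]<66)&(abs(W[:,1])<65)&(W[:,0]>-27)&(W[:,0]<27)
if k.sum()>50:
    T=W[k]; print('roller',cv2.minAreaRect(T[:,:2].astype(np.float32)),T.mean(0))
k=(W[:,2]>85)&(W[:,2]<100)&(np.hypot(W[:,0]+48,W[:,1]-12)<30); print('knob top',k.sum(),W[k].mean(0) if k.any() else None)
E
```

```text
clock: 20.9
position: [0.4075, 0.2849, 0.1632]
tool_rot: [-3.141, -0.002, 1.874]
force: [0.3, 0.2, 0.1]
grip_width: 0.0342
t20.90 tcp_rest [-211.2   58.7  163.2] rot [-3.141e+00 -2.000e-03  1.874e+00] f_rest [0.4 0.  0.1] w0.034
top keeper_knob 0.7 [179. 263.] [[0.5712 0.2984 0.075 ]] [[-54.9   8.1  75. ]]
top keeper_hinge 0.96 [196. 218.] [[0.5359 0.4021 0.039 ]] [[-47.6 117.5  39. ]]
top roller_centre 0.59 [163. 254.] [[0.6181 0.3214 0.03  ]] [[-2.8 11.3 30. ]]
top rest 0.87 [161. 256.] [[0.6311 0.3184 0.    ]] [[8.1 3.5 0. ]]
top spool 0.68 [188. 180.] [[0.5587 0.5006 0.    ]] [[ 11.4 199.6   0. ]]
top tape 0.54 [271. 365.] [[0.3731 0.0517 0.    ]] [[-332.7 -143.4    0. ]]
scene keeper_knob 0.57 [209. 243.] [[0.573  0.3097 0.075 ]] [[-48.8  17.9  75. ]]
scene keeper_hinge 0.86 [243. 224.] [[0.5395 0.4024 0.039 ]] [[-44.1 116.3  39. ]]
scene roller_centre 0.76 [222. 226.] [[0.6235 0.3208 0.03  ]] [[ 2.   8.7 30. ]]
scene rest 0.67 [231. 226.] [[0.6301 0.3148 0.    ]] [[5.8 0.6 0. ]]
scene spool 0.85 [280. 186.] [[0.5417 0.5042 0.    ]] [[ -2.9 209.5   0. ]]
scene tape 0.58 [223. 374.] [[0.374  0.0463 0.    ]] [[-333.9 -148.6    0. ]]
roller ((-1.0650711059570312, 4.703159332275391), (120.43855285644531, 51.88191223144531), 89.77140045166016) [-2.61428253  5.38772254 54.74093572]
knob top 39 [-48.38950829  12.38110789  92.75495468]
```

View pics/top_19.png

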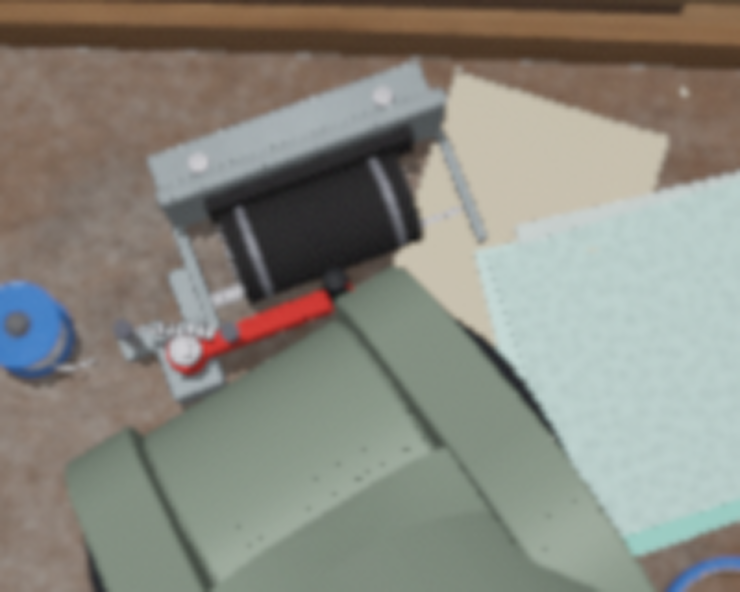

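View pics/scene_19.png

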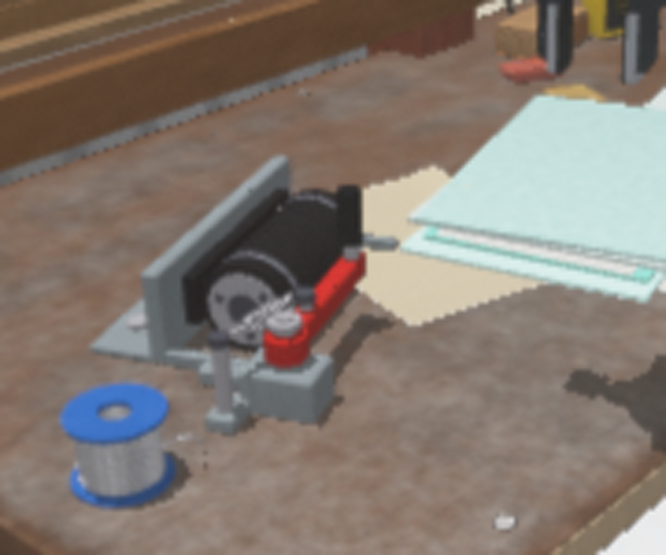

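```bash
python3 -c "
from h import *
st(); print(bot.job_done())"
```

```text
t21.65 tcp_rest [-208.    55.1  161.9] rot [-3.141  0.     1.87 ] f_rest [ 0.3  0.4 -0.3] w0.034
the job is handed in; nothing more can be done
None
```

The roller is parked against the stop, the keeper arm is home behind it, and I handed the job in at about 22 s. No verdict was given.

- **Rolling and pressing:** I rolled the roller along the bench with the open fingers, in short strokes that rose as they pushed. It went over the sill with at most about 5 N of push. I then held it against the stop at 10–13 N for over 0.5 s, with the keeper still folded; that was the highest force I read.
- **Keeper:** I swung the knob around its arc between the fingers until it was past its balance point. The spring then brought it home, and I lifted the hand clear.
- **Last checks:** From the top camera:

| Item | Measured (rest frame) |
|---|---|
| Roller | x about -1 mm, y about +5 mm, square within 0.01 rad |
| Keeper knob | (-48, +12) mm, i.e. about 1.57 rad |

  The hand was clear of everything, with about zero force.
- **What disagreed:**
    - The open fingertips are really about 48 mm behind the reported tool point (37 mm when narrowed). My first stroke therefore passed over the roller without touching it; I measured the offset and redid it.
    - The networks were 5–20 mm off on some points, so I relied on the depth measurements. The networks' last readings for the tape were within about 13 mm of the first ones. For the spool, the scene camera's two readings agreed within about 6 mm; the top camera gave no first spool point to compare. Both look unmoved in the pictures.

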